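# Load and close the bench pressure pot

## Task

Leak-test batch: stand every sealed pump canister on the bench upright on the floor of the pressure pot (leave the open, neckless shell where it is), put the lid on, swing the yoke right across it and screw the T-handle down, clockwise, until it clamps the lid tight. The yoke may have been left across the pot and the screw may have been left too low to pass over the lid's boss, so clear them first if needed. Leave the other things on the bench alone.

Things in the scene. Friction and masses are not known exactly. Their poses are not given: they have to be found in the camera images.
- pot: Open pot fixed to the bench: bore 172 mm, rim flange 202 mm across; inner floor 10 mm, rim 115 mm over the bench. Its frame's +y side has the 24 mm yoke hinge post 125 mm from the axis (top 206 mm high), its -y side the 20 mm catch post 136 mm from the axis (top 209 mm). Origin: centre of its underside, z up. Place and yaw vary.
- yoke (a joint): Angle (rad) of the yoke, a level steel bar 30 mm wide, 250 mm long, 172 to 197 mm high, hinged on its post. 0 = right across the pot at its stop, screw on the pot's axis; grows counter-clockwise from above to 2.4. Starts at 0.1 to 2.2; above 1.9 the pot's mouth is quite clear. Stays where left (1.2 N m); swing it by holding the T-handle's hub.
- yoke_pivot (a point): Point on the yoke's hinge axis, 185 mm high. The screw's axis is 125 mm from it.
- tbar (a joint): Turn (rad) of the T-handle screw in the yoke: grows clockwise from above, when the screw goes down 6 mm a turn. Starts at 2 to 11.8; stays where left (0.12 N m). Its foot meets the seated lid's boss at about 11.0, then it stiffens; from 11.3 on the lid is tight, and it springs back to about 11.5 if forced on. Below 9 it passes over the boss with 2 mm to spare; above, back it off first.
- spindle: The screw's foot: a 30 mm steel pad that goes up and down with the screw, in the yoke, without turning. Origin: centre of its underside, 158.5 mm above the bench at tbar = 0 and 148 mm at tbar = 11.
- bar_hub (a point): Centre of the T-handle, on the screw's axis at the height of the bar's axis (252 mm above the bench at tbar = 0, 241.5 mm at tbar = 11). The level round bar is 12 mm thick and 170 mm long with 18 mm ball ends; the hub round it is an upright cylinder 28 mm across that ends 13.5 mm above the bar's axis.
- bar_a (a point): Gripping point on one arm of the bar, on its axis, 60 mm from the hub.
- bar_b (a point): Gripping point on the other arm of the bar, on its axis, 60 mm from the hub.
- lid: Loose round aluminium lid, 0.5 to 0.7 kg, right way up on the bench: a spigot 162 mm across, 6 mm high underneath that fits the pot's bore with 5 mm play all round, a flange 196 mm across from 6 to 14 mm, and a central boss 36 mm across from 14 to 39 mm to lift it by. Origin: centre of the spigot's underside, z up; 109 mm over the bench when seated.
- can1: Sealed pump canister (2 to 4 of the four are there at a start; the rest are absent): steel cylinder 50 mm across with its top at 56 mm, and on it a round brass neck 22 mm across from 56 to 86 mm; 0.18 to 0.35 kg. Starts standing upright. Origin: centre of its underside, z up its axis.
- can2: Sealed pump canister (2 to 4 of the four are there at a start; the rest are absent): steel cylinder 50 mm across with its top at 56 mm, and on it a round brass neck 22 mm across from 56 to 86 mm; 0.18 to 0.35 kg. Starts standing upright. Origin: centre of its underside, z up its axis.
- can3: Sealed pump canister (2 to 4 of the four are there at a start; the rest are absent): steel cylinder 50 mm across with its top at 56 mm, and on it a round brass neck 22 mm across from 56 to 86 mm; 0.18 to 0.35 kg. Starts standing upright. Origin: centre of its underside, z up its axis.
- can4: Sealed pump canister (2 to 4 of the four are there at a start; the rest are absent): steel cylinder 50 mm across with its top at 56 mm, and on it a round brass neck 22 mm across from 56 to 86 mm; 0.18 to 0.35 kg. Starts standing upright. Origin: centre of its underside, z up its axis.
- shell: Open, empty canister shell without a neck: steel cup 50 mm across, 56 mm high. It stands among the canisters and is not to be moved. Origin: centre of its underside.
- jar: Bystander: jar 66 mm across, 100 mm high. Origin: centre of its underside.
- spanner: Bystander: steel spanner 180 mm long lying flat. Origin: under its middle.
- valve: Bystander: brass stop valve 80 mm long, 70 mm high, with a small round hand wheel. Origin: centre of its underside.
Things that resemble listed ones, but are neither listed nor needed, are in the scene too. What is shaped like the can4 but purple or red is not meant.

How it is judged:
By the outcome, as a careful person would: the job done as asked, in the order asked, and still so for the second after the job is handed in, with the robot touching nothing.
Of can1, can2, can3, can4 only 2 to 4 are there at a start; the rules pass over those that are not, and their reading is None.
At some moment in a run one of can1, can2, can3, can4 may be knocked a few centimetres aside while the robot is not near it.
It also fails if it takes over 210 s, if anything falls off the work surface, if the arm or the gripper's body presses on something with over 40 N, if the wrist force passes 120 N, or if a joint passes its speed limit or range.

## Robot

A 6-joint arm with a two-finger parallel gripper is mounted at the origin on the work surface. World frame = base frame: x ahead of the robot, y to its left, z up, the work surface at z = 0. Lengths are in m, angles in rad, forces in N, time in s.
With the tool pointing down it reaches from about 0.35 to 0.85 m from the base axis. Payload 8.1 kg.
Tool frame: the origin (TCP) lies between the finger pads; the fingertips stand robot.tcp_to_tips ahead of it and the grasp point (between the pads) lies 2 mm behind it (robot.tcp_to_tips is the distance from the TCP to the fingertips, in m); z points along the fingers, y is the line along which they close (so a half turn about z gives the same grasp; the last joint's range is limited). The gripper opens to 85 mm and grips with 20 to 120 N. Pads are 22 mm wide; open, the fingers measure 114 mm over their backs; the gripper's body (76 mm by 85 mm) begins 54 mm behind the grasp point. The pads swing forward as they close: fully open they stand 13 mm farther back than shut.
Start: joints at [-1.309, 0.13, 1.488, -0, 1.523, -0.085], TCP at [0.204, -0.564, 0.248] pointing down, gripper open.
Joint ranges: [-2.96, 2.96], [-0.89, 2.26], [0.02, 2.5], [-1.34, 4.48], [0, 2.73], [-2.66, 2.66]. Speed limits (rad/s): [2.39, 2.39, 2.79, 3.14, 3.14, 3.14].

## Interface

Orientations are given as a 3x3 rotation matrix whose columns are the frame's x, y, z axes.
In Python, from bench import robot, grab_frame gives the robot as it stands.
- The arm moves only by the tool move_arm, never from a script. Its argument "rows" is a list of rows, each a list of 7 numbers: the turn, a rotation vector about the tool's x, y, z in rad, then the shift along the tool's x, y, z in mm, then the finger opening in mm, from 0 to 85.4. In form: [[ax, ay, az, tx, ty, tz, claw], ...]. A call has 1 to 8 rows; each row is the pose to reach, as a shift and turn from the pose commanded when the call began, along the tool's axes at that moment; what a row does not reach only later rows make up. A row lasts 1/8 s, in which the tool goes at most 62.5 mm and 10.7 degrees, less where a joint would pass 70% of its speed; a pose out of reach is approached as far as the arm can. A call with a gripper value outside its range is refused whole. The fingers move at their own pace and stop on an object; the grip force is fixed at half the most. Time passes only in rows, so rows that repeat a pose let the fingers close. It gives the time, the measured TCP pose, the force, the opening and the grip force at its end, in the units of the state.
- robot.read_state(): the state, without advancing time (a new reading comes with each control period).
- grab_frame(name): name is "scene" or "top" or "wrist"; returns a dict with "color" (420x560x3 uint8, blue, green, red), "fx", "fy", "cx", "cy" (pixels), "k1" (the pictures are not rectified: a ray, as slopes to the right and down, at radius r is drawn at 1 + k1 r^2 times it, then the intrinsics apply), "R" (3x3) and "t" (3): a world point X has camera coordinates R X + t. Camera axes: x right, y down, z forward; pixel columns grow to the right and rows downward; lengths in m; the calibration is good to about 2 mm. A picture is of the moment at which its call begins. There is no depth.
- robot.job_done(): hands the job in; it is judged then, once.
The state is a dict: "t": time; "q": joint angles; "joint_velocities": joint speeds; "joint_efforts": joint torques, N m; "position": TCP position; "ee_rot": TCP orientation; "contact_force": force on the tool from outside, world axes, zero at the start; "torque": the same for the moment, N m; "opening": opening from 0.0 (shut) to 1.0 (fully open); "grasp_force": force on a finger pad.
Only numpy, scipy, OpenCV 4.12 (cv2) and the standard library are available. Lean on these libraries where they do the work, as an engineer would, in place of code of your own. Each camera call takes 0.05 s, during which the arm holds its last target. There are 200 camera calls.

## Working session

There is one attempt and no reset: what is moved stays moved. The work goes in short steps, Python scripts to look and compute and a tool call to move; the robot and the scene stay as the last step left them, time stands still between calls to the robot, and variables do not carry over. Pictures are saved under pics/ and viewed, at most 14 in all, crops included, and the job is handed in when it is done.

Besides the shell and the picture viewer there is one more tool, called after "Emit:" as name(argument=value, ...) on one line, values as JSON. move_arm: Moves the arm, as the interface text tells. Its arguments: {"type":"object","properties":{"rows":{"type":"array"}},"required":["rows"]}

```bash
mkdir -p pics
cat > h.py <<'E'
import numpy as np, cv2
from bench import robot, grab_frame
def ray(f,u,v):
    K=np.array([[f['fx'],0,f['cx']],[0,f['fy'],f['cy']],[0,0,1.]])
    x,y=(u-f['cx'])/f['fx'],(v-f['cy'])/f['fy']; a,b=x,y
    for _ in range(20):
        s=1+f['k1']*(a*a+b*b); a,b=x/s,y/s
    R=np.array(f['R']);return -R.T@np.array(f['t']), R.T@np.array([a,b,1])
def onz(f,u,v,z):
    o,d=ray(f,u,v); return (o+d*(z-o[2])/d[2]).round(4)
def proj(f,X):
    c=np.array(f['R'])@np.array(X)+np.array(f['t']); a,b=c[0]/c[2],c[1]/c[2]; s=1+f['k1']*(a*a+b*b)
    return np.array([f['fx']*a*s+f['cx'],f['fy']*b*s+f['cy']]).round(1)
def tri(f,p,g,q):
    o,d=ray(f,*p);o2,e=ray(g,*q)
    s=np.linalg.lstsq(np.c_[d,-e],o2-o,rcond=None)[0]
    a,b=o+d*s[0],o2+e*s[1];return ((a+b)/2).round(4),np.linalg.norm(a-b).round(4)
def shot(n,name):
    f=grab_frame(n);cv2.imwrite(f'pics/{name}.png',f['color']);
    import pickle;pickle.dump(f,open(f'pics/{name}.pkl','wb'));return f
def load(name):
    import pickle;return pickle.load(open(f'pics/{name}.pkl','rb'))
E
python3 - <<'E'
from h import *
for n in('top','scene'):
    f=shot(n,n+'0');c=-np.array(f['R']).T@np.array(f['t']);print(n,c,f['fx'],f['k1'])
s=robot.read_state();print(s,robot.tcp_to_tips)
E
```

```text
top [0.41615842 0.00460772 1.1934911 ] 401.7157294876222 -0.01092956797647064
scene [1.4067416  0.17516235 1.24139401] 496.3874557400558 0.019429196797646413
{'t': 0.1, 'q': array([-1.30941208e+00,  1.31077885e-01,  1.48916656e+00, -2.26817305e-05,
        1.52297204e+00, -8.54270561e-02]), 'joint_velocities': array([ 0.00047696, -0.00118659, -0.00420364, -0.00096431,  0.00109697,
       -0.00043603]), 'joint_efforts': array([ 1.33379926e-03, -5.70952177e+01, -5.01941335e+01, -4.55119437e-05,
        8.13775318e-03, -1.13313467e-05]), 'position': array([ 0.20382096, -0.56383721,  0.24735602]), 'ee_rot': array([[ 9.40460985e-01,  3.39901370e-01, -4.41513525e-04],
       [ 3.39901637e-01, -9.40459693e-01,  1.56282025e-03],
       [ 1.15979072e-04, -1.61984265e-03, -9.99998681e-01]]), 'contact_force': array([-0.28123494, -0.24369585, -0.13629542]), 'torque': array([-0.04065502, -0.04038612,  0.02392338]), 'grasp_force': 0.0, 'opening': 1.0015852142536898} 0.017
```

View pics/top0.png

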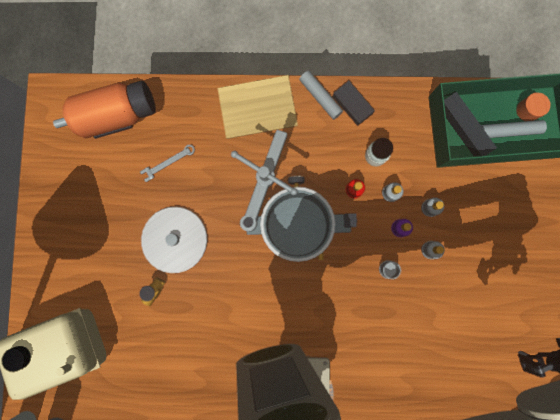

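View pics/scene0.png

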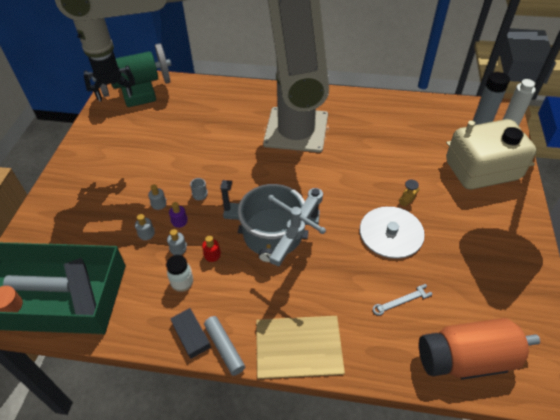

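Top view: three steel cans with brass necks at (394,191), (435,206), (433,250). The lookalikes are red (356,188), purple (402,227), the open shell (390,270) and the jar (380,150). The pot is at (298,225), the hinge at (249,223), the hub at (265,173) and the lid at (174,240).

Run:
```python
from h import *
f=load('top0');g=load('scene0')
a=cv2.resize(f['color'][140:290,330:460],None,fx=3,fy=3,interpolation=3)
b=cv2.resize(f['color'][120:270,220:350],None,fx=3,fy=3,interpolation=3)
cv2.imwrite('pics/crop.png',np.hstack([a,b]))
for n,p in (('top',f),('scene',g)):
    h=cv2.cvtColor(p['color'],cv2.COLOR_BGR2HSV)
    m=cv2.inRange(h,(15,100,150),(30,255,255))
    k,_,st,ce=cv2.connectedComponentsWithStats(m)
    for s,c in zip(st[1:],ce[1:]):
        if 8<s[4]<400: print(n,s,c.round(1),onz(p,*c,.083))
# predicted
print('pot',onz(f,298,225,.115),'hinge',onz(f,249,223,.206),'hub',tri(f,(264.5,173.5),g,(293,224)),'lid boss',tri(f,(174,238),g,(393,229)))
```

```text
top [294 122   4   5  14] [295.9 124.1] [7.698e-01 1.000e-04 8.300e-02]
top [355 182   7   8  43] [358.  185.3] [ 0.5978 -0.1758  0.083 ]
top [394 186   8   7  44] [397.4 189. ] [ 0.5891 -0.2844  0.083 ]
top [436 201   7   8  41] [439.3 204.7] [ 0.5475 -0.3993  0.083 ]
top [141 301  10   6  38] [146.1 302.7] [0.2614 0.4028 0.083 ]
scene [479  58   9   7  50] [482.7  61.1] [-0.4069  0.6935  0.083 ]
scene [554  60   6  10  45] [557.2  65. ] [-0.4148  0.9734  0.083 ]
scene [  0 168  10  16  90] [  3.1 173.1] [ 0.4346 -0.8992  0.083 ]
scene [413 190   4   4  10] [414.3 191.3] [0.3294 0.4155 0.083 ]
scene [137 214   7   5  27] [140.1 216.3] [ 0.5456 -0.3989  0.083 ]
scene [170 229   7   6  30] [173.1 231.8] [ 0.5882 -0.2838  0.083 ]
scene [206 236   7   5  30] [208.7 238. ] [ 0.5954 -0.1746  0.083 ]
scene [256 319   4   5  14] [257.1 320.4] [0.8326 0.0118 0.083 ]
pot [ 0.482  -0.0105  0.115 ] hinge [0.479  0.1117 0.206 ] hub (array([0.604 , 0.0745, 0.2048]), np.float64(0.0042)) lid boss (array([0.4414, 0.356 , 0.0229]), np.float64(0.0097))
```

View pics/crop.png

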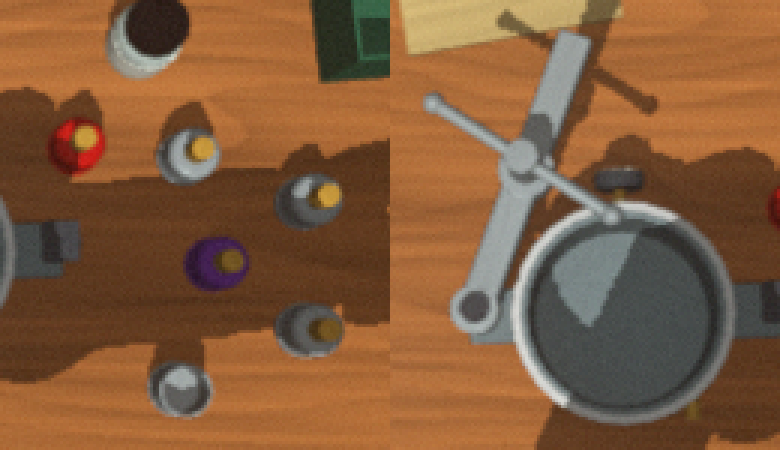

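Crop: three grey bodies with brass necks are the cans, the third in shade at (438,250). Hub is at about (263.7,171.7), bar ends at (234,154) and (294,192), hinge at (248,222.7). Next, the scene crop for heights.

```bash
cat >> h.py <<'E'
def rel(x,y,z,yaw):
    """row from current commanded (measured) pose to a vertical-down pose with tool-x yaw"""
    s=robot.read_state();R=s['ee_rot'];d=R.T@(np.array([x,y,z])-s['position'])
    from scipy.spatial.transform import Rotation as Ro
    T=np.array([[np.cos(yaw),np.sin(yaw),0],[np.sin(yaw),-np.cos(yaw),0],[0,0,-1]])
    r=Ro.from_matrix(R.T@T).as_rotvec();q=s['q']
    q6=np.arctan2(y,x)-yaw+np.pi/2; q6=(q6+np.pi)%(2*np.pi)-np.pi
    print('row',r.round(3),(d*1000).round(1),'q6 there~',round(q6,2),'now q1,q6',q[[0,5]].round(2))
E
python3 - <<'E'
from h import *
f=load('top0');g=load('scene0')
a=cv2.resize(g['color'][160:280,220:350],None,fx=3,fy=3,interpolation=3)
b=cv2.resize(g['color'][160:280,345:475],None,fx=3,fy=3,interpolation=3)
cv2.imwrite('pics/crop2.png',np.hstack([a,b]))
print('pot',onz(f,298.2,224.7,.115),'hinge',onz(f,248,222.7,.206),'hubtop',onz(f,263.7,171.7,.26),'ends',onz(f,234.3,154.3,.246),onz(f,294.3,192.3,.246),'can3',onz(f,438,250,.086))
h=cv2.cvtColor(f['color'],cv2.COLOR_BGR2HSV)
m=cv2.inRange(h,(0,0,120),(180,60,255))[195:285,130:215]
k,_,st,ce=cv2.connectedComponentsWithStats(m);i=1+np.argmax(st[1:,4]);c,r=cv2.minEnclosingCircle(np.argwhere(_==i)[:,::-1].astype(np.float32))
c=np.array(c)+[130,195];print('lid',c,r,onz(f,*c,.014))
rel(.6,.07,.3,0)
E
```

```text
pot [ 0.4828 -0.011   0.115 ] hinge [0.4797 0.1142 0.206 ] hubtop [0.5974 0.0745 0.26  ] ends [0.6415 0.1476 0.246 ] [0.5517 0.0015 0.246 ] can3 [ 0.423  -0.3931  0.086 ]
lid [173.99279404 239.78818512] 33.43667221069336 [0.4371 0.3534 0.014 ]
row [-0.002  0.     0.347] [ 588.  -461.5  -51.8] q6 there~ 1.69 now q1,q6 [-1.31 -0.09]
```

View pics/crop2.png

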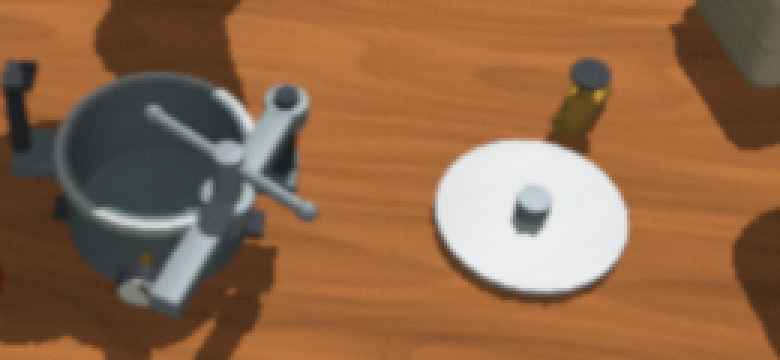

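Run:
```python
from h import *
f=load('top0');g=load('scene0')
A=tri(f,(294.3,192.3),g,(271,197));B=tri(f,(234.3,154.3),g,(323,230))
H=tri(f,(263.7,171.7),g,(296.3,210.3));P=tri(f,(248,222.7),g,(315.7,192))
print(A,B,(A[0]+B[0])/2,H,P,'boss',tri(f,(174,237.2),g,(392.7,226.3)))
print('scene preds for can3',proj(g,[.423,-.393,.086]))
m=(A[0]+B[0])/2
pot=np.array([.4828,-.011]);pv=np.array([.4797,.1142])
y0=np.arctan2(*(pot-pv)[::-1]);y1=np.arctan2(*(H[0][:2]-pv)[::-1]);print('yoke',y1-y0,np.linalg.norm(H[0][:2]-pv))
print('bar dir',np.arctan2(*(B[0]-A[0])[[1,0]]))
```

```text
(array([0.5518, 0.0036, 0.2428]), np.float64(0.0043)) (array([0.6421, 0.1509, 0.2419]), np.float64(0.0054)) [0.59695 0.07725 0.24235] (array([0.598 , 0.0773, 0.2548]), np.float64(0.0049)) (array([0.4797, 0.1172, 0.2001]), np.float64(0.0047)) boss (array([0.4433, 0.3522, 0.038 ]), np.float64(0.0108))
scene preds for can3 [154.5 186. ]
yoke 1.243685666656229 0.12392134602238628
bar dir 1.0208476331348388
```

Emit:
move_arm(rows=[[0, 0, -0.1, 0, 0, -60, 85], [0, 0, -0.67, 588, -468, -73, 85], [0, 0, -0.67, 588, -468, -73, 85], [0, 0, -0.67, 588, -468, -73, 85], [0, 0, -0.67, 588, -468, -73, 85], [0, 0, -0.67, 588, -468, -73, 85], [0, 0, -0.67, 588, -468, -73, 85], [0, 0, -0.67, 588, -468, -73, 85]])

```text
t: 1.1
position: [0.4338, -0.1898, 0.3157]
ee_rot: [[0.526, 0.85, -0.0], [0.85, -0.526, 0.0], [-0.0, -0.0, -1.0]]
contact_force: [0.9, -1.3, 0.4]
opening: 0.996
grasp_force: 0.0
```

Run:
```python
from h import *
rel(.5975,.076,.40,1.02); print(robot.read_state()['position'])
```

```text
row [-0.     0.    -0.003] [312.2  -0.7 -84.3] q6 there~ 0.68 now q1,q6 [-0.52  0.03]
[ 0.43378776 -0.18979672  0.31565293]
```

Emit:
move_arm(rows=[[0, 0, 0, 312, -1, -44, 85], [0, 0, 0, 312, -1, -44, 85], [0, 0, 0, 312, -1, -44, 85], [0, 0, 0, 312, -1, -44, 85], [0, 0, 0, 312, -1, -44, 85], [0, 0, 0, 312, -1, -44, 85], [0, 0, 0, 312, -1, -44, 85]])

```text
t: 1.98
position: [0.5963, 0.0743, 0.359]
ee_rot: [[0.525, 0.851, -0.002], [0.851, -0.525, -0.0], [-0.001, -0.001, -1.0]]
contact_force: [0.7, -0.5, -0.2]
opening: 0.995
grasp_force: 0.0
```

Run:
```python
from h import *
f=shot('wrist','w1'); print(robot.read_state()['position'],-np.array(f['R']).T@f['t'],f['fx'])
for z in(.255,.2605,.265):print(proj(f,[.5975,.076,z]))
```

```text
[0.59615989 0.07350372 0.35932068] [0.63853082 0.13986267 0.48392224] 338.8725520282927
[274.9 222.9]
[274.9 225.4]
[274.8 227.5]
```

View pics/w1.png

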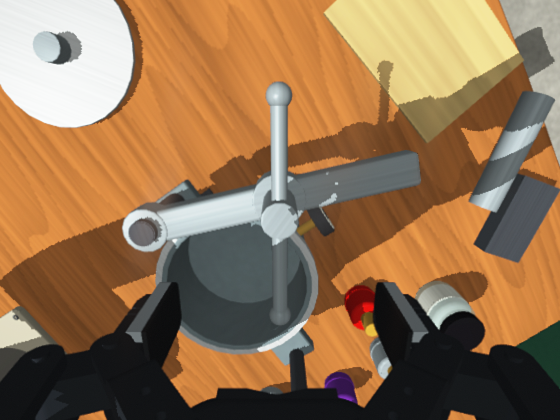

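Run:
```python
from h import *
f=load('w1')
for z in(.24,.244,.248,.252):
    a,b=onz(f,279,94,z),onz(f,280,316,z);print(z,a,b,(a+b)/2,np.linalg.norm(a-b))
print(onz(f,281,220,.26),onz(f,146,231,.206), onz(f,237,283,.115))
h=onz(f,281,220,.26); rel(h[0],h[1],.248,1.02)
print('lidboss',onz(f,47,46,.039))
```

```text
0.24 [0.6456 0.1488 0.24  ] [ 5.554e-01 -1.000e-04  2.400e-01] [0.6005  0.07435 0.24   ] 0.17408977569059012
0.244 [0.6455 0.1487 0.244 ] [0.5568 0.0022 0.244 ] [0.60115 0.07545 0.244  ] 0.17125986102995647
0.248 [0.6454 0.1485 0.248 ] [0.5581 0.0045 0.248 ] [0.60175 0.0765  0.248  ] 0.16839622917393365
0.252 [0.6453 0.1484 0.252 ] [0.5595 0.0068 0.252 ] [0.6024 0.0776 0.252 ] 0.1655663009189974
[0.6031 0.077  0.26  ] [0.4885 0.1152 0.206 ] [ 0.4925 -0.0045  0.115 ]
row [-0.001  0.001 -0.003] [  6.7   4.1 111.3] q6 there~ 0.68 now q1,q6 [0.04 0.59]
lidboss [0.4416 0.3542 0.039 ]
```

Emit:
move_arm(rows=[[0, 0, 0, 4, 2, 40, 85], [0, 0, 0, 4, 2, 80, 85], [0, 0, 0, 4, 2, 113, 85], [0, 0, 0, 4, 2, 113, 20], [0, 0, 0, 4, 2, 113, 20], [0, 0, 0, 4, 2, 113, 20], [0, 0, 0, 4, 2, 113, 20], [0, 0, 0, 4, 2, 113, 20]])

```text
t: 3.02
position: [0.6007, 0.0768, 0.2497]
ee_rot: [[0.526, 0.851, 0.002], [0.851, -0.526, 0.001], [0.002, 0.002, -1.0]]
contact_force: [-5.3, 1.7, 7.5]
opening: 0.307
grasp_force: 58.9
```

Emit:
move_arm(rows=[[0, 0, -0.18, 0, 0, -0.2, 20], [0, 0, -0.36, 0, 0, -0.4, 20], [0, 0, -0.54, 0, 0, -0.5, 20], [0, 0, -0.72, 0, 0, -0.7, 20], [0, 0, -0.9, 0, 0, -0.9, 20], [0, 0, -1.08, 0, 0, -1, 20], [0, 0, -1.26, 0, 0, -1.2, 20], [0, 0, -1.44, 0, 0, -1.4, 20]])

```text
t: 4.03
position: [0.6005, 0.077, 0.2511]
ee_rot: [[-0.778, 0.628, 0.002], [0.628, 0.778, 0.001], [-0.001, 0.002, -1.0]]
contact_force: [-7.2, 2.2, 8.8]
opening: 0.304
grasp_force: 58.9
```

Emit:
move_arm(rows=[[0, 0, -0.18, 0, 0, -0.2, 20], [0, 0, -0.36, 0, 0, -0.4, 20], [0, 0, -0.54, 0, 0, -0.5, 20], [0, 0, -0.72, 0, 0, -0.7, 20], [0, 0, -0.9, 0, 0, -0.9, 20], [0, 0, -1.08, 0, 0, -1, 20], [0, 0, -1.26, 0, 0, -1.2, 20], [0, 0, -1.4, 0, 0, -1.4, 20]])

```text
t: 5.03
position: [0.6001, 0.0769, 0.2524]
ee_rot: [[-0.751, -0.66, 0.001], [-0.66, 0.751, 0.001], [-0.001, 0.0, -1.0]]
contact_force: [-8.8, 0.6, 9.5]
opening: 0.308
grasp_force: 59.1
```

Run:
```python
from h import *
s=robot.read_state();print(s['q'],s['contact_force'],s['torque'],s['position'],s['opening'])
p=s['position'][:2]
for pv in([.4797,.1142],[.484,.1147]):
    pv=np.array(pv);v=p-pv;print(np.linalg.norm(v),np.arctan2(v[1],v[0]))
    for d in(.1,.2,.3,.4,.5,.6,.7,.75,.8):
        c,n=np.cos(d),np.sin(d);w=np.array([[c,-n],[n,c]])@v-v
        print(d,(s['ee_rot'][:2,:2].T@w*1000).round(1))
```

```text
[ 4.22682646e-02  1.41286549e-01  1.46883559e+00  6.52824521e-04
  1.53070029e+00 -2.24916727e+00] [-8.78613283  0.59900626  9.48526401] [ 0.41782599  1.77614321 -0.11956324] [0.60008224 0.0768524  0.25241267] 0.3076504899731923
0.1260425634607859 -0.3008262664711476
0.1 [-10.4   7.1]
0.2 [-20.   15.2]
0.3 [-28.8  24.2]
0.4 [-36.7  34.1]
0.5 [-43.5  44.7]
0.6 [-49.2  55.9]
0.7 [-53.8  67.7]
0.75 [-55.6  73.7]
0.8 [-57.2  79.8]
0.12209638867233626 -0.31517342956558725
0.1 [-10.2   6.7]
0.2 [-19.6  14.5]
0.3 [-28.3  23.1]
0.4 [-36.   32.5]
0.5 [-42.7  42.7]
0.6 [-48.4  53.5]
0.7 [-53.   64.8]
0.75 [-54.9  70.6]
0.8 [-56.5  76.5]
```

Emit:
move_arm(rows=[[0, 0, 0, -10.3, 7, 0, 20], [0, 0, 0, -19.9, 15, 0, 20], [0, 0, 0, -28.6, 23.8, 0, 20], [0, 0, 0, -36.4, 33.5, 0, 20], [0, 0, 0, -43.2, 44, 0, 20], [0, 0, 0, -48.9, 55, 0, 20], [0, 0, 0, -53.5, 66.5, 0, 20], [0, 0, 0, -58.5, 86.3, 0, 20]])

```text
t: 6.02
position: [0.5901, 0.1774, 0.2517]
ee_rot: [[-0.757, -0.654, 0.005], [-0.654, 0.757, -0.004], [-0.002, -0.006, -1.0]]
contact_force: [6.6, -10.5, 0.1]
opening: 0.305
grasp_force: 59.1
```

Emit:
move_arm(rows=[[0, 0, 0, 0, 0, 0, 85], [0, 0, 0, 0, 0, 0, 85], [0, 0, 0, 0, 0, -60, 85], [0, 0, 0, 0, 0, -100, 85]])

```text
t: 6.52
position: [0.5883, 0.1797, 0.3524]
ee_rot: [[-0.755, -0.656, 0.002], [-0.656, 0.755, 0.001], [-0.002, -0.001, -1.0]]
contact_force: [-0.4, -0.1, 0.7]
opening: 0.995
grasp_force: 0.0
```

Run:
```python
from h import *
f=shot('top','top1'); g=shot('scene','scene1')
s=robot.read_state();print(s['q'],s['contact_force'],s['position'])
b=cv2.resize(f['color'][90:290,210:480],None,fx=2.4,fy=2.4,interpolation=3)
cv2.imwrite('pics/c3.png',b)
```

```text
[ 2.13059806e-01  1.48723702e-01  1.27236567e+00  2.22857766e-04
  1.71000882e+00 -2.07278120e+00] [ 0.51694904 -0.32866543  0.82727158] [0.58999662 0.18010487 0.35697238]
```

View pics/c3.png

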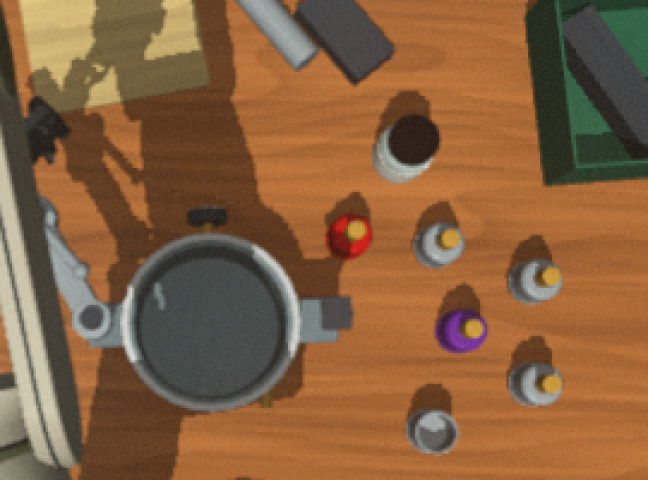

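Yoke is clear of the mouth now; the pot is centred at about (297.9,224) and all three cans are lit.

```bash
cat >> h.py <<'E'
def necks(f,n):
    h=cv2.cvtColor(f['color'],cv2.COLOR_BGR2HSV);m=cv2.inRange(h,(15,90,120),(32,255,255))
    k,_,st,ce=cv2.connectedComponentsWithStats(m)
    for s,c in zip(st[1:],ce[1:]):
        p=onz(f,*c,.085)
        if 10<s[4]<400 and .3<p[0]<.75 and -.55<p[1]<-.1: print(n,s[4],c.round(1),p)
E
python3 - <<'E'
from h import *
f,g=load('top1'),load('scene1')
necks(f,'top');necks(g,'scene')
# dark bore: fit rim in top
h=cv2.cvtColor(f['color'],cv2.COLOR_BGR2GRAY)
C=cv2.HoughCircles(cv2.GaussianBlur(h,(3,3),0)[170:280,240:350],cv2.HOUGH_GRADIENT,1,30,param1=120,param2=20,minRadius=26,maxRadius=45)
for c in C[0]: print('circ',c, onz(f,c[0]+240,c[1]+170,.115))
g2=cv2.cvtColor(g['color'],cv2.COLOR_BGR2GRAY)[160:280,210:345]
cv2.imwrite('pics/c4.png',cv2.resize(g['color'][160:280,210:345],None,fx=4,fy=4,interpolation=3))
E
```

```text
top 46 [357.8 185.4] [ 0.5971 -0.1747  0.085 ]
top 55 [397.  189.1] [ 0.5886 -0.283   0.085 ]
top 51 [439.4 204.5] [ 0.548  -0.3987  0.085 ]
top 45 [406.8 226.3] [ 0.4862 -0.3092  0.085 ]
top 57 [439.6 249.6] [ 0.4241 -0.3978  0.085 ]
scene 43 [153.4 186.3] [ 0.4241 -0.3966  0.085 ]
scene 43 [174.6 204. ] [ 0.4856 -0.3092  0.085 ]
scene 50 [140.1 216.3] [ 0.5473 -0.3979  0.085 ]
scene 50 [173.1 231.8] [ 0.5898 -0.2828  0.085 ]
scene 48 [208.8 238.1] [ 0.5971 -0.1738  0.085 ]
scene 16 [ 80.5 244. ] [ 0.6697 -0.5341  0.085 ]
scene 16 [109.5 245.1] [ 0.6616 -0.4501  0.085 ]
circ [57.5 54.5 37.8] [ 0.4833 -0.0092  0.115 ]
```

View pics/c4.png

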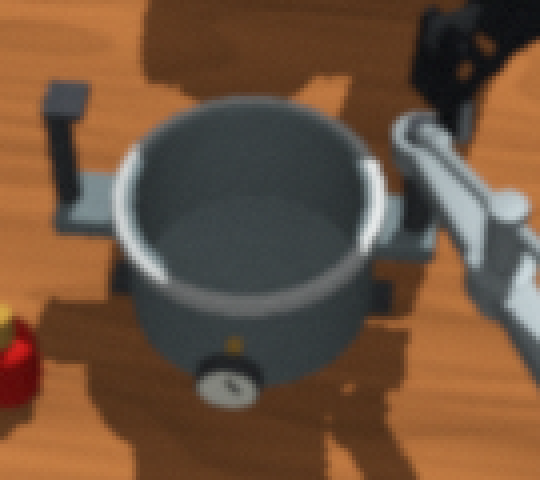

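Run:
```python
from h import *
g=load('scene1');print('pot scene',onz(g,272.1,211,.115))
rel(.589,-.283,.20,2.62)
```

```text
pot scene [ 0.4955 -0.0039  0.115 ]
row [0.002 0.011 1.237] [ 305.9 -348.3  155.8] q6 there~ -1.5 now q1,q6 [ 0.21 -2.07]
```

Emit:
move_arm(rows=[[0, 0, 0.16, 38, -44, 0, 85], [0, 0, 0.32, 76, -87, 0, 85], [0, 0, 0.48, 115, -131, 0, 85], [0, 0, 0.64, 153, -174, 0, 85], [0, 0, 0.8, 191, -218, 0, 85], [0, 0, 0.96, 229, -261, 20, 85], [0, 0, 1.1, 268, -305, 55, 85], [0, 0, 1.24, 306, -348, 95, 85]])

```text
t: 7.62
position: [0.585, -0.2748, 0.2616]
ee_rot: [[-0.863, 0.505, 0.001], [0.505, 0.863, -0.0], [-0.001, 0.0, -1.0]]
contact_force: [1.0, 0.0, -0.6]
opening: 0.996
grasp_force: 0.0
```

Run:
```python
from h import *
f=shot('top','t2');necks(f,'top');g=shot('scene','s2');necks(g,'s')
w=shot('wrist','w2');necks(w,'w')
rel(.589,-.283,.08,2.62);print(robot.read_state()['position'])
```

```text
top 40 [396.4 188.7] [ 0.5898 -0.2813  0.085 ]
top 51 [439.4 204.5] [ 0.5478 -0.3988  0.085 ]
top 36 [407.3 226.8] [ 0.4847 -0.3106  0.085 ]
top 34 [440.9 248.5] [ 0.4274 -0.4012  0.085 ]
s 34 [153.7 186.8] [ 0.4261 -0.3948  0.085 ]
s 41 [174.5 204.2] [ 0.4866 -0.3092  0.085 ]
s 49 [140.1 216.4] [ 0.5477 -0.3977  0.085 ]
s 50 [173.1 231.8] [ 0.5898 -0.2828  0.085 ]
s 14 [ 80.5 244. ] [ 0.6697 -0.5341  0.085 ]
s 16 [109.5 245.1] [ 0.6616 -0.4501  0.085 ]
w 245 [12.7 10.8] [ 0.3383 -0.3781  0.085 ]
w 21 [49.7  3.9] [ 0.351 -0.349  0.085]
w 63 [35.8 15.3] [ 0.3512 -0.364   0.085 ]
w 11 [134.9  18.6] [ 0.3959 -0.2973  0.085 ]
w 23 [127.5  24.3] [ 0.3961 -0.3048  0.085 ]
w 19 [143.7  24.8] [ 0.4032 -0.2939  0.085 ]
w 11 [ 2.5 25.7] [ 0.3419 -0.3926  0.085 ]
w 28 [295.   28.6] [ 0.467  -0.1929  0.085 ]
w 47 [13.8 33.6] [ 0.3515 -0.3885  0.085 ]
w 13 [75.4 32.2] [ 0.3783 -0.3443  0.085 ]
w 27 [79.8 35.4] [ 0.382  -0.3427  0.085 ]
w 22 [257.   34.6] [ 0.4555 -0.2209  0.085 ]
w 15 [23.4 37.3] [ 0.358  -0.3834  0.085 ]
w 22 [60.5 37.9] [ 0.375  -0.3573  0.085 ]
w 12 [125.1  40.8] [ 0.4047 -0.3
[... 2620 characters left out ...]
 293.9] [ 0.5936 -0.4402  0.085 ]
w 23 [ 18.6 293. ] [ 0.5298 -0.5497  0.085 ]
w 26 [126.1 303.4] [ 0.5944 -0.4603  0.085 ]
w 190 [ 96.7 315.3] [ 0.5901 -0.4956  0.085 ]
w 278 [107.8 325.5] [ 0.6054 -0.4934  0.085 ]
w 12 [ 73.4 318.2] [ 0.5807 -0.5194  0.085 ]
w 22 [ 63.3 321.5] [ 0.5784 -0.5315  0.085 ]
w 29 [246.1 322. ] [ 0.6734 -0.3673  0.085 ]
w 15 [ 57.1 322.9] [ 0.5763 -0.5384  0.085 ]
w 31 [ 72.4 327.4] [ 0.5886 -0.5279  0.085 ]
w 137 [254.2 333.3] [ 0.689  -0.3674  0.085 ]
w 56 [262.8 344.9] [ 0.7058 -0.3673  0.085 ]
w 51 [ 72.1 349.5] [ 0.6096 -0.547   0.085 ]
row [-0.    -0.007 -0.008] [-10.7  -4.2 177.9] q6 there~ -1.5 now q1,q6 [-0.52 -1.56]
[ 0.58291447 -0.27454214  0.25796519]
```

Emit:
move_arm(rows=[[0, 0, 0, 0, 0, 50, 85], [0, 0, 0, 0, 0, 100, 85], [0, 0, 0, 0, 0, 120, 85], [0, 0, 0, 0, 0, 120, 85], [0, 0, 0, 0, 0, 120, 85]])

```text
t: 8.4
position: [0.5868, -0.2729, 0.1453]
ee_rot: [[-0.866, 0.5, 0.004], [0.5, 0.866, -0.002], [-0.004, 0.0, -1.0]]
contact_force: [-1.1, -0.1, 1.6]
opening: 0.997
grasp_force: 0.0
```

Run:
```python
from h import *
print(robot.read_state()['position']);rel(.5895,-.283,.08,2.62)
```

```text
[ 0.58682401 -0.27290904  0.14533018]
row [ 0.     0.004 -0.003] [-7.1 -7.4 65.4] q6 there~ -1.5 now q1,q6 [-0.51 -1.56]
```

Emit:
move_arm(rows=[[0, 0, 0, -7, -7, 0, 85], [0, 0, 0, -7, -7, 35, 85], [0, 0, 0, -7, -7, 65, 85], [0, 0, 0, -7, -7, 65, 10], [0, 0, 0, -7, -7, 65, 10], [0, 0, 0, -7, -7, 65, 10], [0, 0, 0, -7, -7, 65, 10], [0, 0, 0, -7, -7, 65, 10]])

```text
t: 9.4
position: [0.589, -0.2828, 0.0796]
ee_rot: [[-0.865, 0.501, 0.003], [0.501, 0.865, -0.002], [-0.003, -0.0, -1.0]]
contact_force: [-1.5, 0.5, 6.0]
opening: 0.234
grasp_force: 58.7
```

Emit:
move_arm(rows=[[0, 0, 0, 0, 0, -40, 10], [0, 0, 0, 0, 0, -90, 10], [0, 0, 0, 0, 0, -140, 10], [0, 0, 0, 0, 0, -140, 10], [0, 0, 0, 0, 0, -140, 10]])

```text
t: 10.02
position: [0.5873, -0.2817, 0.2163]
ee_rot: [[-0.865, 0.501, -0.001], [0.501, 0.865, 0.001], [0.001, 0.0, -1.0]]
contact_force: [0.1, -0.4, -4.5]
opening: 0.233
grasp_force: 59.2
```

Run:
```python
from h import *
print(robot.read_state()['position']);rel(.447,.012,.22,2.62)
g=shot('scene','s3');necks(g,'s')
```

```text
[ 0.58731394 -0.28169335  0.2163335 ]
row [ 0.    -0.001 -0.003] [268.6 183.9  -3.4] q6 there~ -1.02 now q1,q6 [-0.53 -1.57]
s 23 [176.1 203.4] [ 0.4829 -0.3052  0.085 ]
s 50 [140.1 216.5] [ 0.5478 -0.3978  0.085 ]
s 15 [ 81. 244.] [ 0.6695 -0.5327  0.085 ]
```

Emit:
move_arm(rows=[[0, 0, 0, 0, 0, -55, 10], [0, 0, 0, 40, 28, -90, 10], [0, 0, 0, 88, 60, -90, 10], [0, 0, 0, 136, 93, -90, 10], [0, 0, 0, 184, 126, -90, 10], [0, 0, 0, 230, 157, -90, 10], [0, 0, 0, 268, 184, -90, 10], [0, 0, 0, 268, 184, -90, 10]])

```text
t: 11.08
position: [0.4461, 0.0141, 0.3052]
ee_rot: [[-0.867, 0.498, -0.003], [0.498, 0.867, 0.001], [0.004, -0.001, -1.0]]
contact_force: [0.6, -0.9, -3.7]
opening: 0.231
grasp_force: 59.5
```

Emit:
move_arm(rows=[[0, 0, 0, 0, 0, 50, 10], [0, 0, 0, 0, 0, 80, 10], [0, 0, 0, 0, 0, 80, 10], [0, 0, 0, 0, 0, 80, 10], [0, 0, 0, 0, 0, 80, 10]])

```text
t: 11.7
position: [0.449, 0.0112, 0.2289]
ee_rot: [[-0.865, 0.501, 0.003], [0.501, 0.865, -0.0], [-0.002, 0.001, -1.0]]
contact_force: [0.7, -0.3, -2.5]
opening: 0.234
grasp_force: 59.4
```

Run:
```python
from h import *
print(robot.read_state()['position']);rel(.447,.012,.0905,2.62)
g=shot('scene','s4');necks(g,'s')
```

```text
[0.4490135  0.01124111 0.2289309 ]
row [ 0.001  0.002 -0.004] [  2.4  -0.5 138.4] q6 there~ -1.02 now q1,q6 [-0.09 -1.13]
s 42 [153.4 186.4] [ 0.4244 -0.3964  0.085 ]
s 42 [174.6 203.9] [ 0.4853 -0.3091  0.085 ]
s 48 [140.1 216.5] [ 0.5478 -0.3979  0.085 ]
s 47 [208.6 238. ] [ 0.5968 -0.1745  0.085 ]
s 14 [ 80.5 244. ] [ 0.6697 -0.5341  0.085 ]
```

Emit:
move_arm(rows=[[0, 0, 0, 2, 0, 50, 10], [0, 0, 0, 2, 0, 100, 10], [0, 0, 0, 2, 0, 125, 10], [0, 0, 0, 2, 0, 134, 10], [0, 0, 0, 2, 0, 138, 10], [0, 0, 0, 2, 0, 138, 10], [0, 0, 0, 2, 0, 138, 10]])

```text
t: 12.62
position: [0.4473, 0.0124, 0.0906]
ee_rot: [[-0.865, 0.501, 0.002], [0.501, 0.865, -0.0], [-0.002, 0.001, -1.0]]
contact_force: [0.6, 0.7, -4.3]
opening: 0.241
grasp_force: 59.4
```

Emit:
move_arm(rows=[[0, 0, 0, 0, 0, 0, 42], [0, 0, 0, 0, 0, 0, 42], [0, 0, 0, 0, 0, 0, 42], [0, 0, 0, 0, 0, -40, 42], [0, 0, 0, 0, 0, -100, 42], [0, 0, 0, 0, 0, -160, 85], [0, 0, 0, 0, 0, -160, 85]])

```text
t: 13.5
position: [0.4494, 0.0123, 0.2555]
ee_rot: [[-0.865, 0.501, 0.011], [0.501, 0.865, -0.001], [-0.01, 0.005, -1.0]]
contact_force: [0.0, 0.8, -0.8]
opening: 0.893
grasp_force: 0.0
```

Run:
```python
from h import *
print(robot.read_state()['position']);rel(.5477,-.398,.20,2.62-3.14);rel(.5477,-.398,.2,2.62)
```

```text
[0.44935357 0.01229433 0.25554211]
row [ 0.015 -0.007  3.137] [-290.1 -306.1   57. ] q6 there~ 1.46 now q1,q6 [-0.09 -1.13]
row [ 0.005  0.01  -0.003] [-290.1 -306.1   57. ] q6 there~ -1.68 now q1,q6 [-0.09 -1.13]
```

Emit:
move_arm(rows=[[0, 0, 0.15, -38, -40, -25, 85], [0, 0, 0.3, -78, -82, -30, 85], [0, 0, 0.45, -118, -124, -30, 85], [0, 0, 0.6, -158, -166, -30, 85], [0, 0, 0.75, -198, -208, -20, 85], [0, 0, 0.9, -238, -250, 20, 85], [0, 0, 1.05, -274, -289, 50, 85], [0, 0, 1.05, -290, -306, 75, 85]])

```text
t: 14.5
position: [0.543, -0.3997, 0.1709]
ee_rot: [[0.008, 1.0, -0.002], [1.0, -0.008, 0.001], [0.001, -0.002, -1.0]]
contact_force: [-0.3, -0.5, 0.1]
opening: 0.993
grasp_force: 0.0
```

Emit:
move_arm(rows=[[0, 0, 0, 0, 0, 30, 85], [0, 0, 0, 0, 0, 40, 85], [0, 0, 0, 0, 0, 40, 85], [0, 0, 0, 0, 0, 40, 85]])

```text
t: 15.0
position: [0.5448, -0.3977, 0.1361]
ee_rot: [[0.003, 1.0, 0.002], [1.0, -0.003, -0.002], [-0.002, 0.002, -1.0]]
contact_force: [0.0, 0.2, 0.1]
opening: 0.998
grasp_force: 0.0
```

Run:
```python
from h import *
print(robot.read_state()['position']);rel(.5477,-.398,.08,1.57)
g=shot('scene','s5');necks(g,'s')
```

```text
[ 0.5447655  -0.39773384  0.13609518]
row [ 0.002  0.002 -0.003] [-0.2  2.8 56.1] q6 there~ -0.63 now q1,q6 [-0.71 -0.7 ]
s 42 [153.4 186.4] [ 0.4244 -0.3964  0.085 ]
s 43 [174.6 204. ] [ 0.4856 -0.3092  0.085 ]
s 33 [141.  216.5] [ 0.5476 -0.3951  0.085 ]
s 15 [ 81. 244.] [ 0.6695 -0.5327  0.085 ]
```

Emit:
move_arm(rows=[[0, 0, 0, 0, 3, 0, 85], [0, 0, 0, 0, 3, 30, 85], [0, 0, 0, 0, 3, 56, 85], [0, 0, 0, 0, 3, 56, 10], [0, 0, 0, 0, 3, 56, 10], [0, 0, 0, 0, 3, 56, 10], [0, 0, 0, 0, 3, 56, 10], [0, 0, 0, 0, 3, 56, 10]])

```text
t: 16.05
position: [0.548, -0.3984, 0.0802]
ee_rot: [[0.004, 1.0, 0.003], [1.0, -0.004, -0.002], [-0.002, 0.003, -1.0]]
contact_force: [0.3, 0.4, 5.7]
opening: 0.232
grasp_force: 58.7
```

Emit:
move_arm(rows=[[0, 0, 0, 0, 0, -50, 10], [0, 0, 0, 0, 0, -110, 10], [0, 0, 0, 0, 0, -170, 10], [0, 0, 0, 0, 0, -225, 10], [0, 0, 0, 0, 0, -225, 10], [0, 0, 0, 0, 0, -225, 10]])

```text
t: 16.8
position: [0.5466, -0.3974, 0.3021]
ee_rot: [[0.004, 1.0, -0.001], [1.0, -0.004, 0.001], [0.001, -0.001, -1.0]]
contact_force: [-0.9, 0.1, -3.7]
opening: 0.234
grasp_force: 59.7
```

Run:
```python
from h import *
print(robot.read_state()['position']);rel(.483,-.051,.305,1.57)
```

```text
[ 0.54661513 -0.39736051  0.3021196 ]
row [-0.001 -0.001 -0.003] [346.1 -65.   -2.5] q6 there~ -0.1 now q1,q6 [-0.7 -0.7]
```

Emit:
move_arm(rows=[[0, 0, 0, 56, -11, -12, 10], [0, 0, 0, 114, -22, -12, 10], [0, 0, 0, 172, -33, -12, 10], [0, 0, 0, 230, -44, -12, 10], [0, 0, 0, 288, -55, -12, 10], [0, 0, 0, 346, -65, -2, 10], [0, 0, 0, 346, -65, 20, 10], [0, 0, 0, 346, -65, 50, 10]])

```text
t: 17.8
position: [0.4823, -0.0501, 0.2505]
ee_rot: [[0.002, 1.0, -0.003], [1.0, -0.002, 0.0], [0.0, -0.003, -1.0]]
contact_force: [-0.6, 0.4, -3.4]
opening: 0.232
grasp_force: 59.6
```

Emit:
move_arm(rows=[[0, 0, 0, 0, 0, 30, 10], [0, 0, 0, 0, 0, 30, 10], [0, 0, 0, 0, 0, 30, 10], [0, 0, 0, 0, 0, 30, 10]])

```text
t: 18.3
position: [0.484, -0.0516, 0.2245]
ee_rot: [[0.004, 1.0, 0.002], [1.0, -0.004, -0.0], [-0.0, 0.002, -1.0]]
contact_force: [-1.0, -0.9, -2.1]
opening: 0.236
grasp_force: 59.4
```

Run:
```python
from h import *
print(robot.read_state()['position']);rel(.483,-.051,.0905,1.57)
```

```text
[ 0.48397391 -0.05156603  0.22454048]
row [ 0.002  0.    -0.003] [  0.6  -1.2 134. ] q6 there~ -0.1 now q1,q6 [-0.21 -0.21]
```

Emit:
move_arm(rows=[[0, 0, 0, 1, -1, 50, 10], [0, 0, 0, 1, -1, 100, 10], [0, 0, 0, 1, -1, 122, 10], [0, 0, 0, 1, -1, 130, 10], [0, 0, 0, 1, -1, 133, 10], [0, 0, 0, 1, -1, 133, 10], [0, 0, 0, 1, -1, 133, 10]])

```text
t: 19.18
position: [0.4833, -0.0506, 0.0916]
ee_rot: [[0.004, 1.0, 0.002], [1.0, -0.004, -0.0], [-0.0, 0.002, -1.0]]
contact_force: [0.1, 0.3, -2.1]
opening: 0.231
grasp_force: 59.5
```

Emit:
move_arm(rows=[[0, 0, 0, 0, 0, 0, 42], [0, 0, 0, 0, 0, 0, 42], [0, 0, 0, 0, 0, 0, 42], [0, 0, 0, 0, 0, -40, 42], [0, 0, 0, 0, 0, -100, 42], [0, 0, 0, 0, 0, -160, 85], [0, 0, 0, 0, 0, -180, 85], [0, 0, 0, 0, 0, -180, 85]])

```text
t: 20.18
position: [0.4832, -0.0505, 0.2716]
ee_rot: [[0.004, 1.0, 0.003], [1.0, -0.004, -0.001], [-0.001, 0.003, -1.0]]
contact_force: [-0.1, 0.8, 0.1]
opening: 0.996
grasp_force: 0.0
```

Run:
```python
from h import *
print(robot.read_state()['position']);rel(.4244,-.397,.14,.52)
g=shot('scene','s6');necks(g,'s')
```

```text
[ 0.4831935  -0.05051802  0.27164847]
row [ 3.000e-03 -1.000e-03  1.047e+00] [-346.6  -57.8  131.7] q6 there~ 0.3 now q1,q6 [-0.21 -0.21]
s 43 [153.4 186.3] [ 0.4241 -0.3965  0.085 ]
s 44 [174.5 204. ] [ 0.4858 -0.3094  0.085 ]
s 47 [208.6 238. ] [ 0.5968 -0.1745  0.085 ]
s 15 [ 81. 244.] [ 0.6695 -0.5327  0.085 ]
```

Emit:
move_arm(rows=[[0, 0, 0.15, -55, -9, 0, 85], [0, 0, 0.3, -110, -18, 0, 85], [0, 0, 0.45, -165, -27, 0, 85], [0, 0, 0.6, -220, -37, 10, 85], [0, 0, 0.75, -275, -46, 40, 85], [0, 0, 0.9, -325, -54, 70, 85], [0, 0, 1.05, -347, -58, 110, 85], [0, 0, 1.05, -347, -58, 132, 85]])

```text
t: 21.22
position: [0.4197, -0.3964, 0.1318]
ee_rot: [[0.872, 0.49, -0.006], [0.49, -0.872, 0.006], [-0.002, -0.008, -1.0]]
contact_force: [0.9, 0.6, -0.8]
opening: 0.996
grasp_force: 0.0
```

Emit:
move_arm(rows=[[0, 0, 0, 0, 0, 0, 85], [0, 0, 0, 0, 0, 0, 85], [0, 0, 0, 0, 0, 0, 85]])

```text
t: 21.6
position: [0.4236, -0.3973, 0.1395]
ee_rot: [[0.869, 0.495, 0.001], [0.495, -0.869, -0.001], [0.0, 0.002, -1.0]]
contact_force: [0.4, 0.7, 0.0]
opening: 1.0
grasp_force: 0.0
```

Run:
```python
from h import *
print(robot.read_state()['position']);rel(.4243,-.397,.08,.52)
g=shot('scene','s7');necks(g,'s')
```

```text
[ 0.4236465  -0.39729469  0.13951724]
row [ 0.002 -0.    -0.002] [ 0.7 -0.  59.5] q6 there~ 0.3 now q1,q6 [-0.84  0.21]
s 42 [153.4 186.4] [ 0.4244 -0.3964  0.085 ]
s 22 [173.7 203. ] [ 0.482  -0.3129  0.085 ]
s 47 [208.5 238.1] [ 0.5972 -0.1745  0.085 ]
s 14 [ 80.5 244. ] [ 0.6697 -0.5341  0.085 ]
```

Emit:
move_arm(rows=[[0, 0, 0, 1, 0, 30, 85], [0, 0, 0, 1, 0, 59, 85], [0, 0, 0, 1, 0, 59, 10], [0, 0, 0, 1, 0, 59, 10], [0, 0, 0, 1, 0, 59, 10], [0, 0, 0, 1, 0, 59, 10], [0, 0, 0, 1, 0, 59, 10]])

```text
t: 22.52
position: [0.4248, -0.3977, 0.0811]
ee_rot: [[0.869, 0.494, 0.002], [0.494, -0.869, -0.002], [0.001, 0.003, -1.0]]
contact_force: [0.5, -0.6, 6.7]
opening: 0.234
grasp_force: 58.7
```

Emit:
move_arm(rows=[[0, 0, 0, 0, 0, -50, 10], [0, 0, 0, 0, 0, -110, 10], [0, 0, 0, 0, 0, -170, 10], [0, 0, 0, 0, 0, -230, 10], [0, 0, 0, 0, 0, -230, 10], [0, 0, 0, 0, 0, -230, 10]])

```text
t: 23.28
position: [0.4235, -0.3963, 0.3081]
ee_rot: [[0.869, 0.494, -0.001], [0.494, -0.869, 0.001], [-0.0, -0.001, -1.0]]
contact_force: [0.5, 0.4, -4.4]
opening: 0.231
grasp_force: 60.0
```

Run:
```python
from h import *
print(robot.read_state()['position']);rel(.519,.012,.31,.52)
```

```text
[ 0.42350384 -0.3962882   0.30814873]
row [-0.001  0.    -0.003] [ 284.8 -307.8   -1.5] q6 there~ 1.07 now q1,q6 [-0.84  0.21]
```

Emit:
move_arm(rows=[[0, 0, 0, 40, -43, -12, 10], [0, 0, 0, 81, -87, -12, 10], [0, 0, 0, 122, -131, -12, 10], [0, 0, 0, 163, -176, -12, 10], [0, 0, 0, 204, -220, -12, 10], [0, 0, 0, 245, -264, -12, 10], [0, 0, 0, 285, -308, 0, 10], [0, 0, 0, 285, -308, 30, 10]])

```text
t: 24.28
position: [0.5192, 0.0164, 0.2772]
ee_rot: [[0.867, 0.499, -0.002], [0.499, -0.867, 0.002], [-0.001, -0.002, -1.0]]
contact_force: [-0.2, -0.1, -2.7]
opening: 0.235
grasp_force: 60.3
```

Emit:
move_arm(rows=[[0, 0, 0, 0, 0, 50, 10], [0, 0, 0, 0, 0, 50, 10], [0, 0, 0, 0, 0, 50, 10], [0, 0, 0, 0, 0, 50, 10]])

```text
t: 24.78
position: [0.5206, 0.0116, 0.2316]
ee_rot: [[0.87, 0.494, 0.003], [0.494, -0.87, -0.0], [0.003, 0.002, -1.0]]
contact_force: [-0.0, -0.2, -3.4]
opening: 0.237
grasp_force: 60.1
```

Run:
```python
from h import *
print(robot.read_state()['position']);rel(.519,.012,.0918,.52)
```

```text
[0.52056378 0.01162419 0.23155257]
row [ 0.002 -0.003 -0.004] [ -1.6  -1.4 139.7] q6 there~ 1.07 now q1,q6 [-0.08  0.98]
```

Emit:
move_arm(rows=[[0, 0, 0, -1, -1, 50, 10], [0, 0, 0, -1, -1, 100, 10], [0, 0, 0, -1, -1, 128, 10], [0, 0, 0, -1, -1, 136, 10], [0, 0, 0, -1, -1, 139.5, 10], [0, 0, 0, -1, -1, 139.5, 10], [0, 0, 0, -1, -1, 139.5, 10]])

```text
t: 25.65
position: [0.5191, 0.0123, 0.0913]
ee_rot: [[0.869, 0.494, 0.003], [0.494, -0.869, -0.0], [0.002, 0.001, -1.0]]
contact_force: [-0.2, 0.3, -2.5]
opening: 0.231
grasp_force: 60.4
```

Emit:
move_arm(rows=[[0, 0, 0, 0, 0, 0, 42], [0, 0, 0, 0, 0, 0, 42], [0, 0, 0, 0, 0, 0, 42], [0, 0, 0, 0, 0, -40, 42], [0, 0, 0, 0, 0, -100, 42], [0, 0, 0, 0, 0, -160, 85], [0, 0, 0, 0, 0, -220, 85], [0, 0, 0, 0, 0, -260, 85]])

```text
t: 26.65
position: [0.5185, 0.0123, 0.3536]
ee_rot: [[0.869, 0.494, 0.004], [0.494, -0.869, -0.0], [0.003, 0.002, -1.0]]
contact_force: [1.3, 0.5, -1.0]
opening: 0.995
grasp_force: 0.0
```

Run:
```python
from h import *
print(robot.read_state()['position']);rel(.439,.353,.25,.52)
g=shot('scene','s8');f=shot('top','t8');w=shot('wrist','w8')
b=cv2.resize(g['color'][90:290,100:460],None,fx=1.5,fy=1.5)
cv2.imwrite('pics/c8.png',np.vstack([b,w['color'][:260,:540]]))
```

```text
[0.51854858 0.01234282 0.35359342]
row [ 0.002 -0.003 -0.003] [  98.8 -335.7  103.2] q6 there~ 1.73 now q1,q6 [-0.08  0.98]
```

View pics/c8.png

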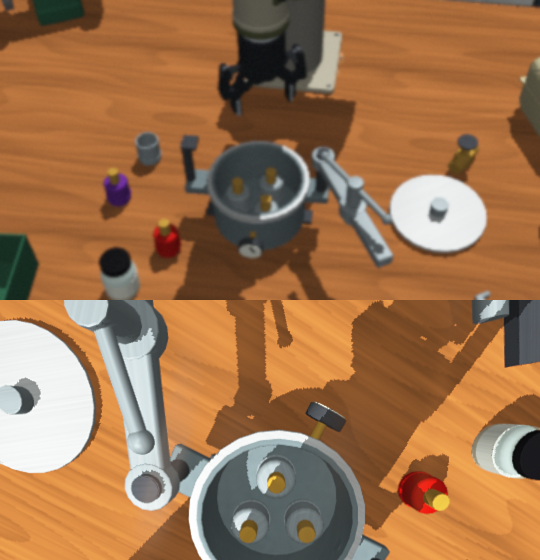

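All three cans stand upright in the pot, with no steel can left on the bench beside the shell. Now the lid; the pot axis gets refined from the rim.

Emit:
move_arm(rows=[[0, 0, 0, 16, -56, 0, 85], [0, 0, 0, 32, -112, 0, 85], [0, 0, 0, 48, -168, 0, 85], [0, 0, 0, 64, -224, 0, 85], [0, 0, 0, 80, -280, 20, 85], [0, 0, 0, 99, -336, 60, 85], [0, 0, 0, 99, -336, 103, 85], [0, 0, 0, 99, -336, 103, 85]])

```text
t: 27.8
position: [0.4347, 0.3521, 0.2403]
ee_rot: [[0.869, 0.496, -0.01], [0.496, -0.869, -0.007], [-0.012, 0.001, -1.0]]
contact_force: [0.1, -0.1, 0.4]
opening: 0.994
grasp_force: 0.0
```

Run:
```python
from h import *
print(robot.read_state()['position'])
w=shot('wrist','w9');f=shot('top','t9')
cv2.imwrite('pics/c9.png',np.vstack([w['color'][:,:560], np.zeros((1,560,3),np.uint8)]))
# pot in top: radial edges around guess, ellipse fit on rim outer edge (bright->wood by saturation)
h=cv2.cvtColor(f['color'],cv2.COLOR_BGR2HSV)
sat=cv2.GaussianBlur(h[:,:,1],(3,3),0).astype(float)
c0=np.array([298,224.5]);P=[]
for a in np.arange(0,2*np.pi,.05):
    r=np.arange(32,44,.25);x=c0[0]+r*np.cos(a);y=c0[1]+r*np.sin(a)
    v=cv2.remap(sat.astype(np.float32),x.astype(np.float32)[None],y.astype(np.float32)[None],1)[0]
    i=np.argmax(v>90)
    if v[i]>90 and 35<r[i]<40:P.append((x[i],y[i]))
P=np.array(P,np.float32);e=cv2.fitEllipse(P);print(len(P),e,onz(f,*e[0],.112))
```

```text
[0.43465188 0.35210151 0.24026527]
107 ((297.5766296386719, 223.6470184326172), (75.31012725830078, 75.765625), 109.83085632324219) [ 0.4858 -0.0094  0.112 ]
```

View pics/c9.png

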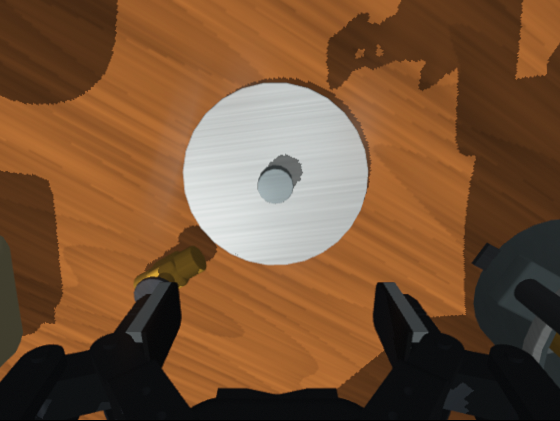

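Run:
```python
from h import *
w=load('w9');f=load('t9')
print(onz(w,275.7,173.5,.014),onz(w,275,185,.039))
h=cv2.cvtColor(f['color'],cv2.COLOR_BGR2HSV)
print(onz(f,173.99,239.79,.014))
rel(.439,.353,.037,.52);print(robot.read_state()['position'])
```

```text
[0.4473 0.3587 0.014 ] [0.4412 0.3559 0.039 ]
[0.4371 0.3534 0.014 ]
row [ 0.     0.002 -0.003] [1.500e+00 2.000e-01 2.096e+02] q6 there~ 1.73 now q1,q6 [0.59 1.64]
[0.43787666 0.35273035 0.24664752]
```

Emit:
move_arm(rows=[[0, 0, 0, 2, 0, 60, 85], [0, 0, 0, 2, 0, 120, 85], [0, 0, 0, 2, 0, 175, 85], [0, 0, 0, 2, 0, 200, 85], [0, 0, 0, 2, 0, 210, 85], [0, 0, 0, 2, 0, 210, 15], [0, 0, 0, 2, 0, 210, 15], [0, 0, 0, 2, 0, 210, 15]])

```text
t: 28.9
position: [0.4412, 0.3556, 0.0392]
ee_rot: [[0.869, 0.494, 0.003], [0.494, -0.869, 0.003], [0.004, -0.001, -1.0]]
contact_force: [1.9, 1.4, 4.5]
opening: 0.395
grasp_force: 59.3
```

Emit:
move_arm(rows=[[0, 0, 0, 0, 0, 0, 15], [0, 0, 0, 0, 0, 0, 15], [0, 0, 0, 0, 0, -30, 15], [0, 0, 0, 0, 0, -60, 15], [0, 0, 0, 0, 0, -60, 15], [0, 0, 0, 0, 0, -60, 15]])

```text
t: 29.65
position: [0.4391, 0.3539, 0.0954]
ee_rot: [[0.869, 0.494, -0.001], [0.494, -0.869, -0.001], [-0.002, 0.0, -1.0]]
contact_force: [-1.7, -0.0, -7.6]
opening: 0.398
grasp_force: 62.0
```

Run:
```python
from h import *
s=robot.read_state();print(s['torque'],s['contact_force'])
g=shot('top','t10');w=shot('wrist','w10');cv2.imwrite('pics/c10.png',np.hstack([w['color'][:,:560]]))
h=cv2.cvtColor(w['color'],cv2.COLOR_BGR2HSV);m=cv2.inRange(h,(0,0,150),(180,50,255))
k,l,st,ce=cv2.connectedComponentsWithStats(m);i=1+np.argmax(st[1:,4]);print(st[i],ce[i])
rel(.484,-.0095,.36,.52)
```

```text
[-0.00935012  0.03734487 -0.0049534 ] [-1.71750532 -0.02169857 -7.62772545]
[   82    70   272   270 37099] [189.50017521 189.76659748]
row [ 0.     0.003 -0.003] [-140.8  338.2 -264.8] q6 there~ 1.03 now q1,q6 [0.59 1.64]
```

View pics/c10.png

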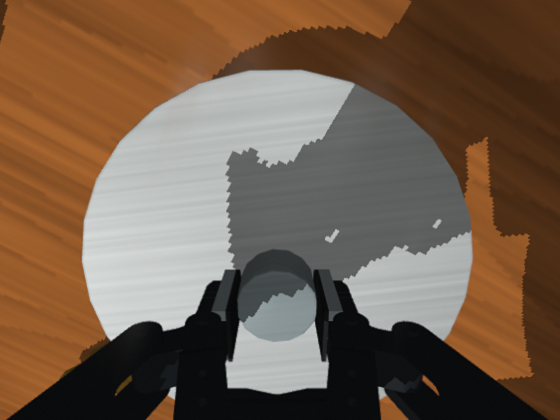

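Emit:
move_arm(rows=[[0, 0, 0, 0, 0, -50, 15], [0, 0, 0, 0, 0, -110, 15], [0, 0, 0, 0, 0, -170, 15], [0, 0, 0, 0, 0, -230, 15], [0, 0, 0, -10, 25, -270, 15], [0, 0, 0, -30, 72, -270, 15], [0, 0, 0, -50, 120, -270, 15], [0, 0, 0, -70, 168, -270, 15]])

```text
t: 30.75
position: [0.4617, 0.1722, 0.3651]
ee_rot: [[0.869, 0.495, -0.002], [0.495, -0.869, -0.001], [-0.002, -0.0, -1.0]]
contact_force: [1.3, 0.3, -6.2]
opening: 0.396
grasp_force: 62.3
```

Run:
```python
from h import *
w=load('w10');p=onz(w,277.5,302,.0951);print(p)
for r in np.linspace(.034,.040,1):pass
print([onz(w,x,y,.0701) for x,y in((82,245),(473,245),(277,70))])
rel(.484,-.0095,.36,.52);print(robot.read_state()['position'])
```

```text
[0.4417 0.3532 0.0951]
[array([0.4084, 0.4426, 0.0701]), array([0.5018, 0.2789, 0.0701]), array([0.5219, 0.3992, 0.0701])]
row [-0.001  0.002 -0.003] [-70.4 169.    5.1] q6 there~ 1.03 now q1,q6 [0.25 1.31]
[0.46166202 0.17219889 0.36505471]
```

Emit:
move_arm(rows=[[0, 0, 0, -20, 48, 0, 15], [0, 0, 0, -40, 96, 0, 15], [0, 0, 0, -60, 144, 0, 15], [0, 0, 0, -70, 169, 20, 15], [0, 0, 0, -70, 169, 60, 15], [0, 0, 0, -70, 169, 100, 15], [0, 0, 0, -70, 169, 140, 15], [0, 0, 0, -70, 169, 170, 15]])

```text
t: 31.75
position: [0.4829, -0.0077, 0.193]
ee_rot: [[0.869, 0.494, -0.005], [0.494, -0.87, 0.001], [-0.004, -0.003, -1.0]]
contact_force: [0.0, 0.9, -5.7]
opening: 0.394
grasp_force: 62.1
```

Emit:
move_arm(rows=[[0, 0, 0, 0, 0, 10, 15], [0, 0, 0, 0, 0, 15, 15], [0, 0, 0, 0, 0, 15, 15], [0, 0, 0, 0, 0, 15, 15]])

```text
t: 32.25
position: [0.4855, -0.0079, 0.1831]
ee_rot: [[0.869, 0.494, 0.002], [0.494, -0.869, -0.0], [0.002, 0.001, -1.0]]
contact_force: [-0.4, 0.1, -6.5]
opening: 0.394
grasp_force: 62.0
```

Run:
```python
from h import *
f=shot('top','t11');g=shot('scene','s11')
a=cv2.resize(g['color'][150:270,200:360],None,fx=4,fy=4,interpolation=3)
cv2.imwrite('pics/c11.png',a)
rel(.484,-.0095,.147,.52);print(robot.read_state()['position'])
```

```text
row [ 0.001 -0.002 -0.003] [-2.   0.8 35.9] q6 there~ 1.03 now q1,q6 [-0.12  0.93]
[ 0.48529556 -0.00784847  0.18286465]
```

View pics/c11.png

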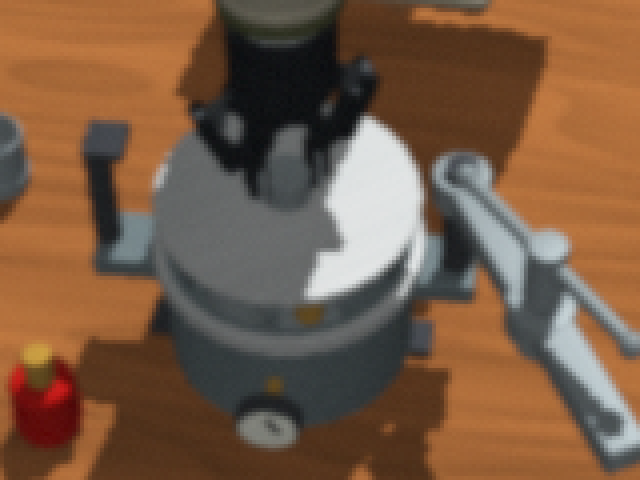

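The lid hangs level over the pot, centred on the rim in the scene view (both span about 153–424 in the crop). Lowering it gently.

Emit:
move_arm(rows=[[0, 0, 0, -1, 1, 12, 15], [0, 0, 0, -1, 1, 22, 15], [0, 0, 0, -1, 1, 27, 15], [0, 0, 0, -1, 1, 30, 15], [0, 0, 0, -1, 1, 32, 15], [0, 0, 0, -1, 1, 34, 15], [0, 0, 0, -1, 1, 35, 15], [0, 0, 0, -1, 1, 35, 15]])

```text
t: 33.35
position: [0.4853, -0.0091, 0.1483]
ee_rot: [[0.869, 0.494, 0.003], [0.494, -0.869, -0.0], [0.002, 0.001, -1.0]]
contact_force: [-1.0, 1.4, 5.7]
opening: 0.399
grasp_force: 63.7
```

Emit:
move_arm(rows=[[0, 0, 0, 0, 0, 0, 60], [0, 0, 0, 0, 0, 0, 60], [0, 0, 0, 0, 0, 0, 60], [0, 0, 0, 0, 0, -40, 60], [0, 0, 0, 0, 0, -100, 85], [0, 0, 0, 0, 0, -160, 85], [0, 0, 0, 0, 0, -210, 85], [0, 0, 0, 0, 0, -210, 85]])

```text
t: 34.35
position: [0.486, -0.0094, 0.3621]
ee_rot: [[0.869, 0.494, 0.009], [0.494, -0.869, -0.001], [0.007, 0.005, -1.0]]
contact_force: [0.5, -0.2, -0.1]
opening: 0.995
grasp_force: 0.0
```

Run:
```python
from h import *
print(robot.read_state()['position']);rel(.589,.179,.36,.715)
f=shot('top','t12');w=shot('wrist','w12')
a=cv2.resize(f['color'][130:270,190:360],None,fx=3,fy=3,interpolation=3)
cv2.imwrite('pics/c12.png',np.hstack([w['color'][:,:280:],cv2.resize(a,(510,420))]))
```

```text
[ 0.48604527 -0.00940939  0.36211777]
row [ 0.006 -0.007 -0.198] [ 182.6 -113.     2.8] q6 there~ 1.15 now q1,q6 [-0.12  0.93]
```

View pics/c12.png

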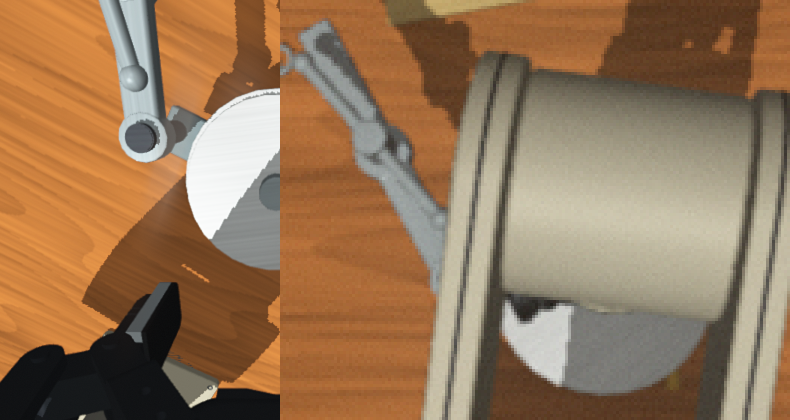

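The lid is seated level. In the top crop the hub is at about (371,138), i.e. full-image (220.3,176).

Emit:
move_arm(rows=[[0, 0, -0.1, 50, -31, 0, 85], [0, 0, -0.2, 100, -62, 0, 85], [0, 0, -0.2, 150, -93, 0, 85], [0, 0, -0.2, 183, -113, 0, 85], [0, 0, -0.2, 183, -113, 0, 85], [0, 0, -0.2, 183, -113, 0, 85]])

```text
t: 35.2
position: [0.5868, 0.1791, 0.3546]
ee_rot: [[0.754, 0.657, -0.003], [0.657, -0.754, -0.001], [-0.003, -0.001, -1.0]]
contact_force: [-0.1, 0.2, 0.1]
opening: 0.997
grasp_force: 0.0
```

Run:
```python
from h import *
f=load('t12');h=onz(f,220.3,176,.26);e=onz(f,192.3,150,.246);print(h,e,np.arctan2(*(e-h)[[1,0]]))
w=shot('wrist','w13');print(proj(w,h),proj(w,e))
g=cv2.cvtColor(w['color'],cv2.COLOR_BGR2GRAY)
cv2.imwrite('pics/c13.png',w['color'])
print(robot.read_state()['position']);rel(.589,.179,.250,.715)
```

```text
[0.5855 0.177  0.26  ] [0.6506 0.2499 0.246 ] 0.8418598275073844
[275.7 233.8] [257.  85.]
[0.58693839 0.17872029 0.35534764]
row [-0.001  0.002  0.001] [  2.    1.2 105.3] q6 there~ 1.15 now q1,q6 [0.21 1.07]
```

View pics/c13.png

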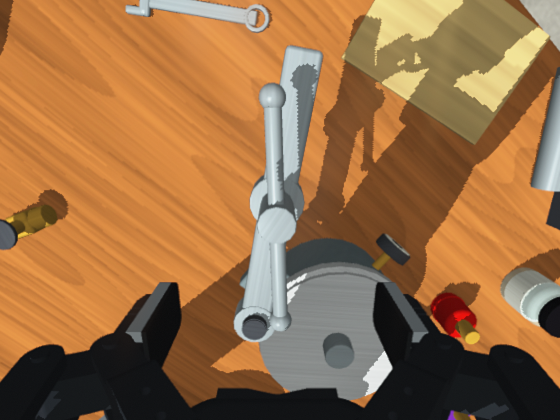

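Emit:
move_arm(rows=[[0, 0, -0.03, 2, 1, 50, 85], [0, 0, -0.03, 2, 1, 90, 85], [0, 0, -0.03, 2, 1, 106, 85], [0, 0, -0.03, 2, 1, 106, 20], [0, 0, -0.03, 2, 1, 106, 20], [0, 0, -0.03, 2, 1, 106, 20], [0, 0, -0.03, 2, 1, 106, 20], [0, 0, -0.03, 2, 1, 106, 20]])

```text
t: 36.25
position: [0.5901, 0.1809, 0.2533]
ee_rot: [[0.734, 0.68, 0.003], [0.68, -0.734, 0.002], [0.003, 0.001, -1.0]]
contact_force: [-4.3, 2.8, 6.2]
opening: 0.305
grasp_force: 59.0
```

Run:
```python
from h import *
w=load('w13')
for z in(.242,.246,.25,.254): print(z,np.linalg.norm(onz(w,272,97,z)-onz(w,281,320,z)).round(4))
s=robot.read_state();p=s['position'][:2];print(s['position'])
pv=np.array([.4825,.116]);v=p-pv;th=np.arctan2(v[1],v[0]);print(np.linalg.norm(v),th)
end=np.array([.4842,-.0093]); t1=np.arctan2(*(end-pv)[::-1]);print('end',t1)
A=s['ee_rot'][:2,:2]
for i in range(1,17):
    a=th+(t1-th)*i/16; t=pv+.125*np.array([np.cos(a),np.sin(a)]); print(i,round(a-t1,2),(A.T@(t-p)*1000).round(1),t.round(3))
```

```text
0.242 0.1716
0.246 0.1688
0.25 0.1659
0.254 0.1629
[0.59013564 0.18094154 0.25331356]
0.12570932369405538 0.5428762584546405
end -1.557229721031623
1 1.97 [-5.1 15.7] [0.597 0.166]
2 1.84 [-11.5  30.7] [0.603 0.151]
3 1.71 [-19.8  44.9] [0.606 0.135]
4 1.58 [-29.9  57.8] [0.607 0.118]
5 1.44 [-41.6  69.3] [0.607 0.102]
6 1.31 [-54.7  79.1] [0.604 0.086]
7 1.18 [-69.   87.2] [0.599 0.07 ]
8 1.05 [-84.2  93.3] [0.592 0.055]
9 0.92 [-100.1   97.3] [0.583 0.042]
10 0.79 [-116.4   99.3] [0.572 0.029]
11 0.66 [-132.8   99.1] [0.56  0.018]
12 0.53 [-149.    96.8] [0.547 0.009]
13 0.39 [-164.8   92.3] [0.532 0.001]
14 0.26 [-179.8   85.9] [ 0.517 -0.004]
15 0.13 [-193.9   77.5] [ 0.501 -0.008]
16 -0.0 [-206.8   67.3] [ 0.484 -0.009]
```

Emit:
move_arm(rows=[[0, 0, 0, -5, 15.7, 0, 20], [0, 0, 0, -11.5, 30.7, -0.2, 20], [0, 0, 0, -20, 45, -0.4, 20], [0, 0, 0, -30, 58, -0.5, 20], [0, 0, 0, -41.5, 69.3, -0.6, 20], [0, 0, 0, -54.7, 79, -0.8, 20], [0, 0, 0, -69, 87.2, -0.9, 20], [0, 0, 0, -84, 93.3, -1, 20]])

```text
t: 37.25
position: [0.5926, 0.0571, 0.2543]
ee_rot: [[0.732, 0.681, 0.005], [0.681, -0.732, 0.005], [0.007, -0.0, -1.0]]
contact_force: [0.7, 14.0, 5.1]
opening: 0.301
grasp_force: 59.3
```

Emit:
move_arm(rows=[[0, 0, 0, -16, 4, -0.1, 20], [0, 0, 0, -32.2, 6, -0.3, 20], [0, 0, 0, -48.6, 5.8, -0.4, 20], [0, 0, 0, -65, 3.5, -0.5, 20]])

```text
t: 37.75
position: [0.548, 0.0099, 0.2548]
ee_rot: [[0.733, 0.68, 0.007], [0.68, -0.733, 0.004], [0.008, 0.002, -1.0]]
contact_force: [5.8, 12.9, 3.5]
opening: 0.302
grasp_force: 59.1
```

Run:
```python
from h import *
s=robot.read_state();print(s['position'],s['contact_force'],s['torque']);p=s['position'][:2]
pv=np.array([.4825,.116]);v=p-pv;print(np.linalg.norm(v),np.arctan2(v[1],v[0])+1.557)
```

```text
[0.54800344 0.00993533 0.2548102 ] [ 5.82773035 12.93831791  3.52782407] [ 2.1002014  -1.13003045 -0.14686276]
0.1246611969201229 0.5394496214030067
```

Emit:
move_arm(rows=[[0, 0, 0, -15.8, -4.5, -0.1, 20], [0, 0, 0, -30.8, -11, -0.2, 20], [0, 0, 0, -38, -15, -0.3, 20], [0, 0, 0, -45, -19.3, -0.3, 20], [0, 0, 0, -51.5, -24.4, -0.4, 20], [0, 0, 0, -58, -29.5, -0.4, 20], [0, 0, 0, -58, -29.5, -0.4, 20]])

```text
t: 38.62
position: [0.4864, -0.0086, 0.2553]
ee_rot: [[0.733, 0.68, 0.01], [0.68, -0.733, 0.002], [0.008, 0.005, -1.0]]
contact_force: [12.2, 6.7, -0.3]
opening: 0.3
grasp_force: 60.0
```

Run:
```python
from h import *
s=robot.read_state();print(s['position'],s['contact_force'],s['torque']);p=s['position'][:2]
pv=np.array([.4825,.116]);v=p-pv;print(np.linalg.norm(v),np.arctan2(v[1],v[0])+1.557)
```

```text
[ 0.4864416  -0.00855565  0.25531658] [12.19579505  6.65624246 -0.26714454] [ 1.15185298 -2.08125406 -0.11653629]
0.12461800265858473 0.017838446619441894
```

Emit:
move_arm(rows=[[0, 0, 0, -1.2, -1.1, 0, 20], [0, 0, 0, -2.3, -2.1, 0, 20], [0, 0, 0, -3, -2.8, 0, 20], [0, 0, 0, -3, -2.8, 0, 20]])

```text
t: 39.12
position: [0.4849, -0.0087, 0.2554]
ee_rot: [[0.733, 0.68, 0.015], [0.68, -0.733, 0.002], [0.012, 0.009, -1.0]]
contact_force: [27.6, 7.1, -8.9]
opening: 0.304
grasp_force: 59.6
```

Emit:
move_arm(rows=[[0, 0, 0.1, 1.5, 1.4, 0, 20], [0, 0, 0.28, 2, 1.8, 0.2, 20], [0, 0, 0.46, 2, 1.8, 0.4, 20], [0, 0, 0.64, 2, 1.8, 0.5, 20], [0, 0, 0.82, 2, 1.8, 0.7, 20], [0, 0, 1.0, 2, 1.8, 0.9, 20], [0, 0, 1.18, 2, 1.8, 1.1, 20], [0, 0, 1.36, 2, 1.8, 1.3, 20]])

```text
t: 40.12
position: [0.4858, -0.0094, 0.254]
ee_rot: [[0.815, -0.58, 0.01], [-0.58, -0.815, 0.0], [0.008, -0.006, -1.0]]
contact_force: [15.7, 1.4, -2.9]
opening: 0.302
grasp_force: 60.8
```

Run:
```python
from h import *
s=robot.read_state();print(s['position'],s['contact_force'],s['torque'],s['q'])
```

```text
[ 0.48580431 -0.00938717  0.25400921] [15.68068285  1.43884552 -2.94736578] [ 0.31849622 -2.50894705  0.10121422] [-1.26084408e-01 -1.95575160e-01  1.79673685e+00  1.66191698e-03
  1.53013411e+00  2.06293434e+00]
```

Emit:
move_arm(rows=[[0, 0, 0.16, 0, 0, 0.1, 20], [0, 0, 0.32, 0, 0, 0.3, 20], [0, 0, 0.45, 0, 0, 0.4, 20], [0, 0, 0.45, 0, 0, 0.4, 85], [0, 0, 0.45, 0, 0, 0.4, 85], [0, 0, 0.45, 0, 0, 0.4, 85], [0, 0, 0.45, 0, 0, -45, 85], [0, 0, 0.45, 0, 0, -60, 85]])

```text
t: 41.12
position: [0.4829, -0.01, 0.3143]
ee_rot: [[0.486, -0.874, 0.004], [-0.874, -0.486, -0.001], [0.002, -0.003, -1.0]]
contact_force: [0.6, -0.3, 0.8]
opening: 0.998
grasp_force: 0.0
```

Emit:
move_arm(rows=[[0, 0, -0.18, 0, 0, 0, 85], [0, 0, -0.36, 0, 0, 0, 85], [0, 0, -0.54, 0, 0, 0, 85], [0, 0, -0.72, 0, 0, 0, 85], [0, 0, -0.9, 0, 0, 0, 85], [0, 0, -1.08, 0, 0, 0, 85], [0, 0, -1.26, 0, 0, 0, 85], [0, 0, -1.44, 0, 0, 0, 85]])

```text
t: 42.12
position: [0.4819, -0.0099, 0.3109]
ee_rot: [[0.928, 0.374, -0.001], [0.374, -0.928, 0.0], [-0.0, -0.0, -1.0]]
contact_force: [-0.3, -0.6, 0.9]
opening: 0.994
grasp_force: 0.0
```

Emit:
move_arm(rows=[[0, 0, -0.18, 0, 0, 0, 85], [0, 0, -0.36, 0, 0, 0, 85], [0, 0, -0.54, 0, 0, 0, 85], [0, 0, -0.72, 0, 0, 0, 85], [0, 0, -0.9, 0, 0, 0, 85], [0, 0, -1.08, 0, 0, 0, 85], [0, 0, -1.26, 0, 0, 0, 85], [0, 0, -1.44, 0, 0, 0, 85]])

```text
t: 43.12
position: [0.4819, -0.0099, 0.311]
ee_rot: [[-0.25, 0.968, -0.001], [0.968, 0.25, 0.0], [0.0, -0.0, -1.0]]
contact_force: [-0.0, -0.9, 0.2]
opening: 0.995
grasp_force: 0.0
```

Run:
```python
from h import *
s=robot.read_state();print(s['position'],s['contact_force'],s['q']);
x=s['ee_rot'][:,0];yaw=np.arctan2(x[1],x[0]);print(yaw)
w=shot('wrist','w14');g=shot('top','t14')
yb=-.619-.45  # bar yaw
p0=np.array([.485,-.009])
for yy in(yb+np.pi,):rel(*p0,.253,yy)
```

```text
[ 0.48192754 -0.00989111  0.31098016] [-0.00101312 -0.85587876  0.21270774] [-1.26917801e-01 -2.10057512e-01  1.70647553e+00 -3.01064231e-05
  1.64569467e+00 -3.79109842e-01]
1.8229860818806745
row [-0.    -0.    -0.253] [ 0.1  3.2 58. ] q6 there~ -0.52 now q1,q6 [-0.13 -0.38]
```

Emit:
move_arm(rows=[[0, 0, -0.15, 0, 3, 0, 85], [0, 0, -0.255, 0, 3, 0, 85], [0, 0, -0.255, 0, 3, 40, 85], [0, 0, -0.255, 0, 3, 58, 85], [0, 0, -0.255, 0, 3, 58, 20], [0, 0, -0.255, 0, 3, 58, 20], [0, 0, -0.255, 0, 3, 58, 20], [0, 0, -0.255, 0, 3, 58, 20]])

```text
t: 44.22
position: [0.4864, -0.0089, 0.2552]
ee_rot: [[-0.48, 0.877, 0.004], [0.877, 0.48, 0.0], [-0.002, 0.004, -1.0]]
contact_force: [3.5, 1.8, 5.2]
opening: 0.3
grasp_force: 59.5
```

Emit:
move_arm(rows=[[0, 0, 0, 0, 0, 0, 20], [0, 0, 0.18, 0, 0, 0.2, 20], [0, 0, 0.36, 0, 0, 0.4, 20], [0, 0, 0.54, 0, 0, 0.5, 20], [0, 0, 0.72, 0, 0, 0.7, 20], [0, 0, 0.9, 0, 0, 0.9, 20], [0, 0, 1.08, 0, 0, 1.0, 20], [0, 0, 1.26, 0, 0, 1.2, 20]])

```text
t: 45.22
position: [0.4861, -0.0087, 0.254]
ee_rot: [[0.692, 0.722, 0.003], [0.722, -0.692, 0.001], [0.003, 0.002, -1.0]]
contact_force: [1.8, 3.2, 7.7]
opening: 0.302
grasp_force: 60.0
```

Run:
```python
from h import *
s=robot.read_state();print(s['position'],s['contact_force'],s['torque'],s['q'][5])
```

```text
[ 0.48605264 -0.00871731  0.25396848] [1.77075162 3.21372097 7.69126229] [ 0.74880624 -0.18728887  0.13810607] 0.6403478265678272
```

Emit:
move_arm(rows=[[0, 0, 0.18, 0, 0, 0.2, 20], [0, 0, 0.36, 0, 0, 0.4, 20], [0, 0, 0.54, 0, 0, 0.5, 20], [0, 0, 0.72, 0, 0, 0.7, 20], [0, 0, 0.9, 0, 0, 0.9, 20], [0, 0, 1.08, 0, 0, 1.0, 20], [0, 0, 1.26, 0, 0, 1.2, 20], [0, 0, 1.4, 0, 0, 1.3, 20]])

```text
t: 46.22
position: [0.4862, -0.0084, 0.2526]
ee_rot: [[0.829, -0.559, 0.004], [-0.559, -0.829, 0.001], [0.003, -0.003, -1.0]]
contact_force: [4.1, 4.6, 6.3]
opening: 0.306
grasp_force: 59.9
```

Run:
```python
from h import *
s=robot.read_state();print(s['position'],s['contact_force'],s['torque'],s['q'][5])
```

```text
[ 0.48623742 -0.00844373  0.25264451] [4.06285186 4.57545496 6.345326  ] [ 0.96456966 -0.5864711   0.13485729] 2.0396269420355715
```

Emit:
move_arm(rows=[[0, 0, 0.18, 0, 0, 0.2, 20], [0, 0, 0.36, 0, 0, 0.4, 20], [0, 0, 0.5, 0, 0, 0.5, 20], [0, 0, 0.5, 0, 0, 0.5, 20], [0, 0, 0.5, 0, 0, 0.5, 20]])

```text
t: 46.85
position: [0.4864, -0.0085, 0.2522]
ee_rot: [[0.464, -0.886, 0.004], [-0.886, -0.464, 0.001], [0.001, -0.004, -1.0]]
contact_force: [3.4, 4.7, 6.0]
opening: 0.304
grasp_force: 59.9
```

Run:
```python
from h import *
s=robot.read_state();print(s['position'],s['contact_force'],s['torque'],s['q'][5],s['ee_rot'][:,0])
```

```text
[ 0.48636266 -0.00846703  0.25218343] [3.41211726 4.65972621 6.01154005] [ 0.8787101  -0.81920576 -0.19898997] 2.5347624987213377 [ 0.46423359 -0.8857122   0.00103749]
```

Emit:
move_arm(rows=[[0, 0, 0, 0, 0, 0, 85], [0, 0, 0, 0, 0, 0, 85], [0, 0, 0, 0, 0, 0, 85], [0, 0, 0, 0, 0, -45, 85], [0, 0, 0, 0, 0, -60, 85], [0, 0, -0.18, 0, 0, -60, 85], [0, 0, -0.36, 0, 0, -60, 85], [0, 0, -0.54, 0, 0, -60, 85]])

```text
t: 47.85
position: [0.4848, -0.0092, 0.3099]
ee_rot: [[0.856, -0.516, -0.001], [-0.516, -0.856, -0.0], [-0.001, 0.0, -1.0]]
contact_force: [0.1, -0.1, 0.4]
opening: 0.995
grasp_force: 0.0
```

Emit:
move_arm(rows=[[0, 0, -0.18, 0, 0, 0, 85], [0, 0, -0.36, 0, 0, 0, 85], [0, 0, -0.54, 0, 0, 0, 85], [0, 0, -0.72, 0, 0, 0, 85], [0, 0, -0.9, 0, 0, 0, 85], [0, 0, -1.08, 0, 0, 0, 85], [0, 0, -1.26, 0, 0, 0, 85], [0, 0, -1.4, 0, 0, 0, 85]])

```text
t: 48.85
position: [0.4848, -0.0092, 0.3098]
ee_rot: [[0.655, 0.756, -0.001], [0.756, -0.655, -0.0], [-0.0, -0.001, -1.0]]
contact_force: [0.4, -0.5, -0.4]
opening: 0.994
grasp_force: 0.0
```

Emit:
move_arm(rows=[[0, 0, -0.18, 0, 0, 0, 85], [0, 0, -0.36, 0, 0, 0, 85], [0, 0, -0.54, 0, 0, 0, 85], [0, 0, -0.72, 0, 0, 0, 85], [0, 0, -0.9, 0, 0, 0, 85], [0, 0, -1.08, 0, 0, 0, 85], [0, 0, -1.2, 0, 0, 0, 85], [0, 0, -1.2, 0, 0, 0, 85]])

```text
t: 49.85
position: [0.4848, -0.0092, 0.3099]
ee_rot: [[-0.462, 0.887, -0.001], [0.887, 0.462, 0.0], [0.0, -0.001, -1.0]]
contact_force: [-0.0, 0.6, -0.1]
opening: 1.002
grasp_force: 0.0
```

Run:
```python
from h import *
s=robot.read_state();x=s['ee_rot'][:,0];print(s['position'],x,s['q'][5])
rel(.485,-.009,.2525,-.593-.5+np.pi)
```

```text
[ 0.48484963 -0.00918981  0.30987398] [-4.61863951e-01  8.86950724e-01  3.23641404e-04] -0.6047792015511875
row [-0.001 -0.     0.002] [ 0.1  0.3 57.4] q6 there~ -0.5 now q1,q6 [-0.12 -0.6 ]
```

Aligned already; descend, grip and turn on.

Emit:
move_arm(rows=[[0, 0, 0, 0, 0, 40, 85], [0, 0, 0, 0, 0, 57, 85], [0, 0, 0, 0, 0, 57, 20], [0, 0, 0, 0, 0, 57, 20], [0, 0, 0, 0, 0, 57, 20], [0, 0, 0, 0, 0, 57, 20]])

```text
t: 50.6
position: [0.4864, -0.0089, 0.2552]
ee_rot: [[-0.463, 0.887, 0.004], [0.887, 0.463, 0.0], [-0.002, 0.004, -1.0]]
contact_force: [4.4, 2.1, 3.8]
opening: 0.302
grasp_force: 59.3
```

Emit:
move_arm(rows=[[0, 0, 0.18, 0, 0, 0.2, 20], [0, 0, 0.36, 0, 0, 0.4, 20], [0, 0, 0.54, 0, 0, 0.5, 20], [0, 0, 0.72, 0, 0, 0.7, 20], [0, 0, 0.9, 0, 0, 0.9, 20], [0, 0, 1.08, 0, 0, 1.0, 20], [0, 0, 1.08, 0, 0, 1.0, 20]])

```text
t: 51.48
position: [0.4863, -0.0087, 0.2546]
ee_rot: [[0.566, 0.825, 0.004], [0.825, -0.566, 0.001], [0.003, 0.003, -1.0]]
contact_force: [1.8, 3.5, 8.0]
opening: 0.299
grasp_force: 59.8
```

Run:
```python
from h import *
s=robot.read_state();print(s['position'],s['contact_force'],s['torque'],s['q'][5])
w=shot('scene','s15')
```

```text
[ 0.48625592 -0.00867159  0.25459636] [1.84129788 3.46394474 8.04471711] [ 0.69082022 -0.14401548  0.03121897] 0.47724644124422205
```

Emit:
move_arm(rows=[[0, 0, 0.18, 0, 0, 0.2, 20], [0, 0, 0.36, 0, 0, 0.4, 20], [0, 0, 0.54, 0, 0, 0.5, 20], [0, 0, 0.72, 0, 0, 0.7, 20], [0, 0, 0.9, 0, 0, 0.9, 20], [0, 0, 0.9, 0, 0, 0.9, 20]])

```text
t: 52.28
position: [0.4864, -0.0084, 0.2543]
ee_rot: [[0.998, 0.07, 0.005], [0.07, -0.998, 0.001], [0.005, -0.001, -1.0]]
contact_force: [0.1, 4.1, 11.9]
opening: 0.303
grasp_force: 60.2
```

Run:
```python
from h import *
s=robot.read_state();print(s['position'],s['contact_force'],s['torque'],s['q'][5])
```

```text
[ 0.48638344 -0.00844549  0.25428695] [ 0.0509244   4.05243518 11.86620291] [0.85023705 0.04037769 0.25076047] 1.3769967088227235
```

Emit:
move_arm(rows=[[0, 0, 0.15, 0, 0, 0.1, 20], [0, 0, 0.3, 0, 0, 0.3, 20], [0, 0, 0.45, 0, 0, 0.4, 20], [0, 0, 0.45, 0, 0, 0.4, 20]])

```text
t: 52.78
position: [0.4865, -0.0084, 0.2542]
ee_rot: [[0.929, -0.37, 0.005], [-0.37, -0.929, 0.001], [0.004, -0.003, -1.0]]
contact_force: [-0.3, 5.3, 11.9]
opening: 0.301
grasp_force: 60.3
```

Run:
```python
from h import *
s=robot.read_state();print(s['position'],s['contact_force'],s['torque'],s['q'][5],s['ee_rot'][:,0])
```

```text
[ 0.48646612 -0.00836897  0.25418569] [-0.26409843  5.25721616 11.87755402] [0.87483571 0.08330697 0.35427693] 1.8263682845548754 [ 0.92888201 -0.37034881  0.00446902]
```

Emit:
move_arm(rows=[[0, 0, 0.15, 0, 0, 0, 20], [0, 0, 0.3, 0, 0, 0, 20], [0, 0, 0.45, 0, 0, 0, 20], [0, 0, 0.6, 0, 0, 0, 20], [0, 0, 0.6, 0, 0, 0, 20]])

```text
t: 53.4
position: [0.4865, -0.0083, 0.254]
ee_rot: [[0.558, -0.83, 0.005], [-0.83, -0.558, 0.001], [0.002, -0.005, -1.0]]
contact_force: [-0.3, 4.6, 11.5]
opening: 0.301
grasp_force: 60.2
```

Run:
```python
from h import *
s=robot.read_state();print(s['position'],s['contact_force'],s['torque'],s['q'][5],s['ee_rot'][:,0])
```

```text
[ 0.48653253 -0.00828876  0.25402615] [-0.28080739  4.58506715 11.45516969] [ 0.90928159 -0.07500502  0.53594849] 2.4262025957318873 [ 0.557751   -0.83000578  0.00205767]
```

Emit:
move_arm(rows=[[0, 0, 0, 0, 0, 0, 85], [0, 0, 0, 0, 0, 0, 85], [0, 0, 0, 0, 0, 0, 85], [0, 0, 0, 0, 0, -45, 85], [0, 0, 0, 0, 0, -100, 85], [0, 0, 0, 0, 0, -100, 85]])

```text
t: 54.15
position: [0.487, -0.0099, 0.3566]
ee_rot: [[0.558, -0.83, 0.009], [-0.83, -0.558, -0.002], [0.007, -0.007, -1.0]]
contact_force: [0.7, 0.7, -0.3]
opening: 0.995
grasp_force: 0.0
```

Run:
```python
from h import *
s=robot.read_state();print(s['position'],s['ee_rot'][:,0])
w=shot('wrist','w16')
cv2.imwrite('pics/c16.png',w['color'])
```

```text
[ 0.48702786 -0.00992299  0.35663693] [ 0.55782328 -0.82993185  0.00680556]
```

View pics/c16.png

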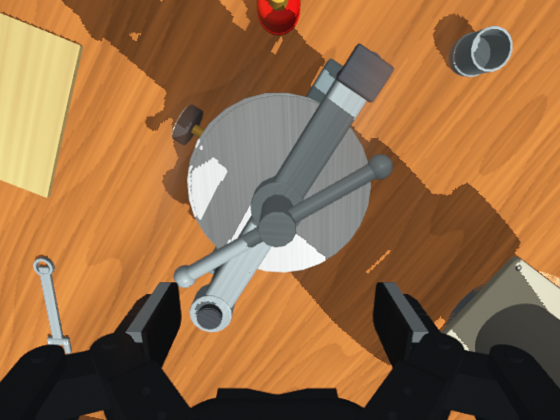

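The yoke runs right across into the catch at (362,75), but the bar, from (380,167) to (185,277), lags the tool. The hub slipped in the pads as the screw stiffened.

Run:
```python
from h import *
w=load('w16')
for z in(.239,.242,.245):
    a,b=onz(w,380,167,z),onz(w,185,277,z);d=a-b;y=np.arctan2(d[1],d[0]);print(z,np.linalg.norm(d).round(4),y,(2.05-y)%np.pi,(a+b)/2)
y=np.arctan2(*(onz(w,380,167,.242)-onz(w,185,277,.242))[[1,0]])
for yy in(y,y+np.pi):rel(.486,-.009,.25,yy)
c=.486+.0,-.009
u=np.array([np.cos(y),np.sin(y)]);print('arms',c+.06*u,c-.06*u)
```

```text
0.239 0.172 -2.010515101266583 0.9189224476767901 [ 0.4866 -0.0085  0.239 ]
0.242 0.1699 -2.0104822336491406 0.9188895800593473 [ 0.48715 -0.00935  0.242  ]
0.245 0.1678 -2.0104485422038327 0.9188558886140399 [ 0.4877 -0.0102  0.245 ]
row [-0.005 -0.002  1.032] [-1.200e+00  1.000e-01  1.037e+02] q6 there~ -2.72 now q1,q6 [-0.13  2.42]
row [ 2.00e-03 -6.00e-03 -2.11e+00] [-1.200e+00  1.000e-01  1.037e+02] q6 there~ 0.42 now q1,q6 [-0.13  2.42]
arms [ 0.46046068 -0.06329312] [0.51153932 0.04529312]
```

Emit:
move_arm(rows=[[0, 0, -0.18, 0, 0, 0, 85], [0, 0, -0.36, 0, 0, 0, 85], [0, 0, -0.54, 0, 0, 0, 85], [0, 0, -0.72, 0, 0, 0, 85], [0, 0, -0.9, 0, 0, 0, 85], [0, 0, -1.08, 0, 0, 0, 85], [0, 0, -1.26, -16, -26, 0, 85], [0, 0, -1.44, -32, -51, 0, 85]])

```text
t: 55.2
position: [0.5093, 0.0459, 0.3492]
ee_rot: [[0.893, 0.449, -0.002], [0.449, -0.893, -0.001], [-0.002, -0.001, -1.0]]
contact_force: [0.5, -0.9, 0.7]
opening: 1.001
grasp_force: 0.0
```

Emit:
move_arm(rows=[[0, 0, -0.18, 0, 0, 0, 50], [0, 0, -0.36, 0, 0, 0, 50], [0, 0, -0.54, 0, 0, 0, 50], [0, 0, -0.67, 0, 0, 30, 50], [0, 0, -0.67, 0, 0, 50, 50], [0, 0, -0.67, 0, 0, 50, 50]])

```text
t: 55.95
position: [0.508, 0.0457, 0.2979]
ee_rot: [[0.428, 0.904, -0.005], [0.904, -0.428, -0.0], [-0.002, -0.005, -1.0]]
contact_force: [-1.0, -0.4, 0.5]
opening: 0.585
grasp_force: 0.0
```

Run:
```python
from h import *
print(robot.read_state()['position'],robot.read_state()['opening']);rel(.5118,.0453,.244,1.131)
```

```text
[0.50798028 0.04570647 0.29790594] 0.5846530508794532
row [-0.005  0.002 -0.002] [ 1.4  3.9 53.9] q6 there~ 0.53 now q1,q6 [-0.01  0.43]
```

Emit:
move_arm(rows=[[0, 0, 0, 1, 4, 30, 50], [0, 0, 0, 1, 4, 54, 50], [0, 0, 0, 1, 4, 54, 5], [0, 0, 0, 1, 4, 54, 5], [0, 0, 0, 1, 4, 54, 5], [0, 0, 0, 1, 4, 54, 5]])

```text
t: 56.7
position: [0.5139, 0.0454, 0.2486]
ee_rot: [[0.425, 0.905, 0.002], [0.905, -0.425, 0.001], [0.001, 0.001, -1.0]]
contact_force: [-4.1, 3.1, 6.2]
opening: 0.114
grasp_force: 59.0
```

Emit:
move_arm(rows=[[0, 0, 0.05, 0, 3, 0, 5], [0, 0, 0.1, -0.3, 6, 0, 5], [0, 0, 0.15, -0.7, 9, 0.1, 5], [0, 0, 0.2, -1.2, 11.9, 0.1, 5], [0, 0, 0.2, -1.2, 11.9, 0.1, 5]])

```text
t: 57.32
position: [0.524, 0.0391, 0.2484]
ee_rot: [[0.597, 0.802, 0.001], [0.802, -0.597, 0.0], [0.001, 0.001, -1.0]]
contact_force: [-5.2, 2.1, 7.0]
opening: 0.114
grasp_force: 59.0
```

Run:
```python
from h import *
s=robot.read_state();x=s['ee_rot'][:,0];p=s['position'];print(p,s['contact_force'],s['torque'],np.arctan2(x[1],x[0]),'arm yaw',np.arctan2(p[1]+.009,p[0]-.4862),np.hypot(p[1]+.009,p[0]-.4862))
```

```text
[0.52404241 0.03913903 0.24839162] [-5.23233775  2.0676721   7.00914921] [ 0.29812018  0.81087875 -0.22331128] 0.9309520827474805 arm yaw 0.9045845308298507 0.061232464999820164
```

Emit:
move_arm(rows=[[0, 0, 0.1, -0.3, 6, 0.1, 5], [0, 0, 0.2, -1.2, 11.9, 0.2, 5], [0, 0, 0.3, -2.7, 17.7, 0.3, 5], [0, 0, 0.3, -2.7, 17.7, 0.3, 5]])

```text
t: 57.82
position: [0.5365, 0.0262, 0.2482]
ee_rot: [[0.808, 0.589, 0.001], [0.589, -0.808, 0.0], [0.001, 0.0, -1.0]]
contact_force: [-7.2, 2.4, 8.4]
opening: 0.112
grasp_force: 59.0
```

```bash
cat > st.py <<'E'
from h import *
s=robot.read_state();x=s['ee_rot'][:,0];p=s['position'];u=np.array([p[0]-.4862,p[1]+.009]);r=np.hypot(*u);t=np.array([u[1],-u[0]])/r
print(p,s['contact_force'],s['torque'],'tool',np.arctan2(x[1],x[0]),'arm yaw',np.arctan2(u[1],u[0]),r,'tangential F',s['contact_force'][:2]@t,'radial',s['contact_force'][:2]@u/r)
E
python3 st.py
```

```text
[0.53653307 0.02618543 0.24816109] [-7.20899712  2.35143665  8.42941754] [ 0.30869262  1.14517232 -0.23987845] tool 0.6299624106829051 arm yaw 0.610089379864466 0.06141198889355508 tangential F -6.057557970776928 radial -4.561237251829683
```

Emit:
move_arm(rows=[[0, 0, 0.1, -0.3, 6, 0.1, 5], [0, 0, 0.2, -1.2, 11.9, 0.2, 5], [0, 0, 0.3, -2.7, 17.7, 0.3, 5], [0, 0, 0.4, -4.7, 23.4, 0.4, 5], [0, 0, 0.4, -4.7, 23.4, 0.4, 5]])

```text
t: 58.45
position: [0.5462, 0.0047, 0.2479]
ee_rot: [[0.974, 0.228, 0.0], [0.228, -0.974, 0.0], [0.0, -0.0, -1.0]]
contact_force: [-9.1, 3.1, 9.7]
opening: 0.11
grasp_force: 59.0
```

```bash
python3 st.py
```

```text
[0.54620838 0.0046728  0.247864  ] [-9.14713221  3.11989666  9.68476777] [ 0.53584686  1.49355247 -0.08090111] tool 0.23025546020650797 arm yaw 0.22402371682994093 0.061546330331869924 tangential F -5.074012315018194 radial -8.22545937451022
```

Emit:
move_arm(rows=[[0, 0, 0.1, -0.5, 6, 0.1, 5], [0, 0, 0.2, -1.6, 11.9, 0.2, 5], [0, 0, 0.3, -3.2, 17.7, 0.3, 5], [0, 0, 0.4, -5.4, 23.4, 0.4, 5], [0, 0, 0.5, -8, 28.8, 0.5, 5], [0, 0, 0.5, -8, 28.8, 0.5, 5]])

```text
t: 59.2
position: [0.5454, -0.0246, 0.2477]
ee_rot: [[0.964, -0.266, 0.002], [-0.266, -0.964, 0.001], [0.001, -0.002, -1.0]]
contact_force: [-7.5, 6.1, 9.8]
opening: 0.112
grasp_force: 59.0
```

```bash
python3 st.py
```

```text
[ 0.5453793  -0.02463662  0.24774313] [-7.46901416  6.11812388  9.75686336] [0.99269994 1.19798414 0.04988531] tool -0.2691696367838997 arm yaw -0.2583210216459418 0.06121023918647136 tangential F -4.007109301651384 radial -8.784115633752453
```

Emit:
move_arm(rows=[[0, 0, 0.1, -0.7, 6, 0.1, 5], [0, 0, 0.2, -1.7, 11.9, 0.2, 5], [0, 0, 0.3, -3.4, 17.7, 0.3, 5], [0, 0, 0.4, -5.5, 23.4, 0.4, 5], [0, 0, 0.5, -8.2, 28.8, 0.5, 5], [0, 0, 0.6, -11.5, 33.9, 0.6, 5], [0, 0, 0.6, -11.5, 33.9, 0.6, 5]])

```text
t: 60.08
position: [0.5264, -0.0542, 0.2477]
ee_rot: [[0.646, -0.764, 0.005], [-0.764, -0.646, 0.001], [0.002, -0.004, -1.0]]
contact_force: [-1.5, 6.2, 8.6]
opening: 0.112
grasp_force: 59.2
```

```bash
python3 st.py; python3 -c "
from h import *
print(robot.read_state()['q'])"
```

```text
[ 0.52635293 -0.05421754  0.24771873] [-1.49063889  6.21320866  8.58795562] [1.06069719 0.25243563 0.31142144] tool -0.8687989472188419 arm yaw -0.8446537533404795 0.06047217071384606 tangential F -3.0108976234495155 radial -5.63564208015377
[-2.00765452e-01 -6.58018471e-02  1.68970079e+00  1.83305771e-03
  1.51334544e+00  2.23872384e+00]
```

Emit:
move_arm(rows=[[0, 0, 0.1, -0.3, 6, 0.1, 5], [0, 0, 0.2, -1.2, 11.9, 0.2, 5], [0, 0, 0.3, -2.7, 17.7, 0.3, 5], [0, 0, 0.3, -2.7, 17.7, 0.3, 5]])

```text
t: 60.58
position: [0.5114, -0.0637, 0.2477]
ee_rot: [[0.391, -0.92, 0.006], [-0.92, -0.391, 0.001], [0.002, -0.005, -1.0]]
contact_force: [0.1, 6.3, 8.9]
opening: 0.107
grasp_force: 59.6
```

```bash
python3 st.py
```

```text
[ 0.51141841 -0.0636779   0.24769526] [0.10680564 6.27497736 8.86629941] [1.09554079 0.04985415 0.37008783] tool -1.1686234656302388 arm yaw -1.138653178120387 0.060213295442733156 tangential F -2.7250598130992825 radial -5.653388122883452
```

Emit:
move_arm(rows=[[0, 0, 0, 0, 0, 0, 50], [0, 0, 0, 0, 0, 0, 50], [0, 0, 0, 0, 0, -50, 50], [0, 0, 0, 0, 0, -110, 85], [0, 0, 0, -30, 0, -110, 85], [0, 0, 0, -60, 0, -110, 85], [0, 0, 0, -60, 0, -110, 85], [0, 0, 0, -60, 0, -110, 85]])

```text
t: 61.58
position: [0.4867, -0.0096, 0.3551]
ee_rot: [[0.392, -0.92, 0.001], [-0.92, -0.392, -0.001], [0.001, -0.001, -1.0]]
contact_force: [-0.6, -0.1, -0.2]
opening: 0.995
grasp_force: 0.0
```

```bash
cat > bar.py <<'E'
from h import *
import sys
s=robot.read_state();x=s['ee_rot'][:,0];print(s['position'],'tool yaw',np.arctan2(x[1],x[0]),s['q'][5])
w=shot('wrist',sys.argv[1])
# lines: report long Hough lines in the neighbourhood of the hub, as world yaw at z=.243
g=cv2.cvtColor(w['color'],cv2.COLOR_BGR2GRAY);e=cv2.Canny(g,60,150)
L=cv2.HoughLinesP(e,1,np.pi/360,30,minLineLength=35,maxLineGap=5)
hub=proj(w,[.4865,-.009,.243]);print('hub px',hub)
for l in L[:,0].astype(float):
    a,b=l[:2],l[2:];d=(b-a)/np.linalg.norm(b-a);off=d[0]*(hub-a)[1]-d[1]*(hub-a)[0]
    if abs(off)<17 and np.linalg.norm((a+b)/2-hub)<130:
        A,B=onz(w,*a,.243),onz(w,*b,.243);print(l,'yaw',(np.arctan2(*(B-A)[[1,0]])%np.pi).round(3),'off',off.round(1),'len',np.linalg.norm(A-B).round(3))
E
python3 bar.py w17
```

```text
[ 0.4866713  -0.00956796  0.35514408] tool yaw -1.168030059130718 2.614123545964606
hub px [277.2 225.4]
[198. 279. 257. 229.] yaw 1.129 off 10.3 len 0.063
[250. 315. 278. 247.] yaw 1.613 off -9.0 len 0.064
[306. 266. 373. 318.] yaw 2.849 off -14.4 len 0.073
[303. 211. 365. 159.] yaw 1.132 off -5.5 len 0.057
[296. 196. 353. 146.] yaw 1.147 off 9.7 len 0.053
[301. 226. 337. 248.] yaw 2.979 off 11.9 len 0.033
[301. 191. 344.  83.] yaw 1.621 off -9.4 len 0.077
[289. 200. 354. 145.] yaw 1.128 off 11.8 len 0.059
[304. 211. 366. 159.] yaw 1.132 off -6.2 len 0.057
[316. 155. 337. 101.] yaw 1.632 off -10.6 len 0.038
```

Run:
```python
from h import *
f=shot('scene','send');necks(f,'s');print(robot.job_done())
```

```text
s 41 [174.5 203.9] [ 0.4852 -0.3096  0.085 ]
s 46 [208.5 238. ] [ 0.597  -0.1746  0.085 ]
s 14 [ 80.5 244. ] [ 0.6697 -0.5341  0.085 ]
the job is handed in; nothing more can be done
None
```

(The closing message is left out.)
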